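# Empty the rumble tube and close it again

## Task

Empty the rumble tube: unscrew its cap and stand it right way up on the table, then swing the tube over (it has a lever) so that all three wooden balls roll out into the felt-lined tray. Swing the tube back fully upright and screw the cap fully down again. Leave the other things on the table where they are.

Things in the scene. Friction and masses are not known exactly. Their poses are not given: they have to be found in the camera images.
- stand: Fixed pale wooden stand of the rumble tube: base board 150 (x) x 145 (y, from -105 to +40) x 20 mm, two posts 18 mm thick at x = -46 and +46 mm, tops 155 mm above the table. Origin: on the table, under the tube's axis. Its x axis is the pivot axis; the lever is on its -x side (towards the robot), the tray on its +y side.
- cap: Turned dark wooden screw cap, closed on the tube at the start, 0.1 to 0.16 kg. Below: skirt 66 mm in diameter and 30 mm tall, open underneath (bore 60 mm, 26 mm deep, three thread lugs inside). Above: round fluted grip boss 48 mm in diameter, from 30 to 62 mm above the underside. Origin: centre of its underside; z up along its axis.
- cap_grip (a point): Point on the cap's axis at the height to grip its boss, 53 mm above the underside. Right-hand thread, three starts, 24 mm lead: turned anticlockwise (seen from above) the cap climbs 24 mm per turn and comes free after a bit less than 2/3 turn (about 4 rad, 15 mm higher). It can be regripped at any heading and stays put meanwhile.
- tube (a joint): Swing of the tube in rad: 0 = upright, mouth up (end stop), growing as the mouth swings to the stand's +y side, over the tray, to 1.95 (end stop, mouth pointing somewhat down). The pivot has friction (0.35 N m): the tube stays where it is left. The balls come out only through the mouth, and roll out once it is beyond about 1.7.
- mouth (a point): Centre of the tube's rim, on the tube's axis; turns with the tube, z out of the mouth. Cap screwed fully down: its origin at z = -0.026 here. To close, set the cap straight over the bevelled rim (at the heading at which it came off it goes 10 to 12 mm down; at others 7 to 13) and turn it clockwise, letting it sink with the thread or pressing with a few N: 2/3 to 9/10 turn until it sits on the rim.
- pivot (a point): Pivot point on the tube's axis, 125 mm above the table; fixed. The pivot axis is the stand's x axis through this point. Frosted tube, 50 mm outside (57 over the thread), 42 mm bore, closed at the foot; upright it reaches 75 mm below and 85 mm above this point.
- lever_grip (a point): Middle of the lever's wooden grip: a round bar 16 mm thick and 70 mm long, parallel to the stand's x axis, at x = -113 mm in the stand's frame, 110 mm from the pivot axis. It turns with the tube: upright it leans 0.95 rad from vertical towards the stand's -y side (188 mm above the table), with the tube fully over it leans 1.0 rad towards +y. Pinch or straddle it from above and follow the arc.
- tray_in (a point): Centre of the inner floor (8 mm above the table) of the fixed wooden catch tray on the stand's +y side: 170 (x) x 200 (y) mm outside, walls 7 mm thick and 46 mm tall, grey felt inside.
- ball0_center (a point): Centre of a plain wooden ball, 36 mm in diameter, 16 to 28 g; in the tube at the start.
- ball1_center (a point): Centre of a plain wooden ball, 36 mm in diameter, 16 to 28 g; in the tube at the start.
- ball2_center (a point): Centre of a plain wooden ball, 36 mm in diameter, 16 to 28 g; in the tube at the start.
- small_bowl: Bystander, do not disturb: frosted singing bowl, 116 mm across the rim, 85 mm tall. Origin: centre of its underside.
- mallet: Bystander, do not disturb: suede-covered mallet lying on its side, 200 mm long, 32 mm thick. Origin: on its axis at one end, 16 mm above the table; its x axis runs along it.
- brass_bell: Bystander, do not disturb: small brass hand bell standing on its mouth, 68 mm wide, 92 mm tall. Origin: centre of its underside.
- wood_block: Bystander, do not disturb: slotted wooden percussion block, 60 (x) x 150 (y) x 45 mm tall. Origin: centre of its underside.

How it is judged:
By the outcome, as a careful person would: the job done as asked, in the order asked, and still so for the second after the job is handed in, with the robot touching nothing.
It also fails if it takes over 72 s, if anything falls off the work surface, if the arm or the gripper's body presses on something with over 40 N, if the wrist force passes 120 N, or if a joint passes its speed limit or range.

## Robot

A 6-joint arm with a two-finger parallel gripper is mounted at the origin on the work surface. World frame = base frame: x ahead of the robot, y to its left, z up, the work surface at z = 0. Lengths are in mm, angles in degrees, forces in N, time in s.
With the tool pointing down it reaches from about 300 to 850 mm from the base axis. Payload 4.2 kg.
Tool frame: the origin (TCP) lies at the very end of the fingers, on their centre line; the grasp point (between the pads) lies 19 mm behind it; z points along the fingers, y is the direction in which the jaws open and shut (so a half turn about z gives the same grasp; the last joint's range is limited). The gripper opens to 91 mm and grips with 3 to 60 N. Pads are 32 mm wide; open, the fingers measure 118 mm over their backs; the gripper's body (76 mm by 178 mm) begins 60 mm behind the grasp point.
Start: joints at [-1.146, 18.312, 89.639, -0, 72.044, -1.146], TCP at [575.016, 0, 213.976] pointing down, gripper open.
Joint ranges: [-177.97, 177.97], [-48.28, 115.42], [12.27, 149.76], [-77.06, 257.06], [2.81, 150.46], [-146.56, 146.56]. Speed limits (degrees/s): [147.25, 147.25, 180, 180, 180, 180].

## Interface

Orientations are given as [roll, pitch, yaw] about the fixed x, y, z axes, in that order (R = Rz(yaw) Ry(pitch) Rx(roll)).
In Python, from workcell import * gives the robot as it stands. The module is installed in compiled form; this text tells all that it offers.
- The arm moves only by the tool servo_tool, never from a script. Its argument "plan" is a list that holds one entry, the list of rows, each a list of 7 numbers: the shift along the tool's x, y, z in mm, then the turn, a rotation vector about the tool's x, y, z in rad, then the opening, from 0 (shut) to 1 (fully open). A call has 1 to 20 rows; each row is the pose to reach, as a shift and turn from the pose commanded when the call began, along the tool's axes at that moment; what a row does not reach only later rows make up. A row lasts 1/10 s, in which the tool goes at most 50 mm and 8.59 degrees, less where a joint would pass 70% of its speed; a pose out of reach is approached as far as the arm can. A call with a gripper value outside its range is refused whole. The fingers move at their own pace and stop on an object; "squeeze" is the grip in N (left out, the last holds). Time passes only in rows, so rows that repeat a pose let the fingers close. It gives the time, the measured TCP pose, the force and the opening at its end, in the units of the state.
- state(): the state, without advancing time (a new reading comes with each control period).
- grab_frame(name): name is "scene" or "side" or "wrist"; returns a dict with "color" (480x640x3 uint8, red, green, blue), "range_z" (480x640 float32, mm along the optical axis (not along the pixel's ray), 0 where there is no reading), "fx", "fy", "cx", "cy" (pixels), "rvec" (rotation vector, rad) and "tvec" (3), from world to camera coordinates, as OpenCV has them; the wrist camera has in their place "tool_from_camera" (4x4, takes a point from camera to tool coordinates, whose origin is the TCP and whose axes are the flange's). Camera axes: x right, y down, z forward; pixel columns grow to the right and rows downward; lengths in mm; the calibration is good to about 2 mm. A picture is of the moment at which its call begins: read the wrist's pose just before it.
- job_done(): hands the job in, once; it reports no verdict.
The state is a dict: "time_s": time; "qpos": joint angles; "qvel": joint speeds; "effort": joint torques, N m; "ee_pos": TCP position; "ee_rot": TCP orientation; "force": force on the tool from outside, world axes, zero at the start; "torque": the same for the moment, N m; "gripper_width": finger opening in mm.
Only numpy, scipy, OpenCV 4.12 (cv2) and the standard library are available. Lean on these libraries where they do the work, as an engineer would, in place of code of your own. Each camera call takes 0.05 s, during which the arm holds its last target.

## Working session

There is one attempt and no reset: what is moved stays moved. The work goes in short steps, Python scripts to look and compute and a tool call to move; the robot and the scene stay as the last step left them, time stands still between calls to the robot, and variables do not carry over. Pictures are saved under pics/ and viewed, and the job is handed in when it is done.

Besides the shell and the picture viewer there is one more tool, called after ">>>" in YAML: its name, and indented under it one key for each argument. servo_tool: Moves the arm, as the interface text tells. Its arguments: {"type":"object","properties":{"plan":{"type":"array"},"squeeze":{"type":"number"}},"required":["plan"]}

```bash
mkdir -p pics; ls
python3 - <<'E'
from workcell import *
import cv2,numpy as np
print(state())
for n in ["scene","side","wrist"]:
    f=grab_frame(n)
    cv2.imwrite(f"pics/a_{n}.png",f["color"][:,:,::-1])
    print(n,f["fx"],f["cx"],f["cy"],f.get("rvec"),f.get("tvec"),f.get("tool_from_camera"))
    np.savez(f"a_{n}.npz",**{k:v for k,v in f.items()})
E
```

```text
pics
{'time_s': 0.0, 'qpos': array([-1.14508806e+00,  1.83502314e+01,  8.97055787e+01, -7.91301201e-04,
        7.20417771e+01, -1.14726600e+00]), 'qvel': array([ 0.06415413, -0.17239691, -0.02654403, -0.03081076,  0.05848683,
        0.03272874]), 'effort': array([-5.01459035e-04, -4.12465632e+01, -2.31973493e+01,  7.28826877e-02,
        4.58198413e-02, -1.41870069e-04]), 'ee_pos': array([5.74510864e+02, 1.44377178e-02, 2.13139999e+02]), 'ee_rot': array([-1.79902417e+02, -1.20172994e-03,  9.00024215e+01]), 'force': array([-0.31781322, -0.16050404,  0.95377676]), 'torque': array([-0.04131687, -0.0562083 , -0.04578668]), 'gripper_width': 91.46451527941358}
scene 568.8413947292863 312.4092684952389 237.72613824463753 [ 1.994677    1.03303581 -0.56404998] [-380.10060976 -154.27195637 1921.44579589] None
side 559.2035349209772 324.81811244829504 242.35556705820633 [ 2.01301396 -0.8344625   0.45617531] [-432.65837375  350.4436583  1209.5453863 ] None
wrist 360.7077997273924 320.9838884404174 241.857853568768 None None [[-3.31299203e-04 -9.55853834e-01 -2.93842370e-01  8.42382563e+01]
 [ 9.99999805e-01 -4.72230298e-04  4.08668098e-04  3.04460875e-01]
 [-5.29388238e-04 -2.93842178e-01  9.55853804e-01 -1.70683732e+02]
 [ 0.00000000e+00  0.00000000e+00  0.00000000e+00  1.00000000e+00]]
```

View pics/a_scene.png

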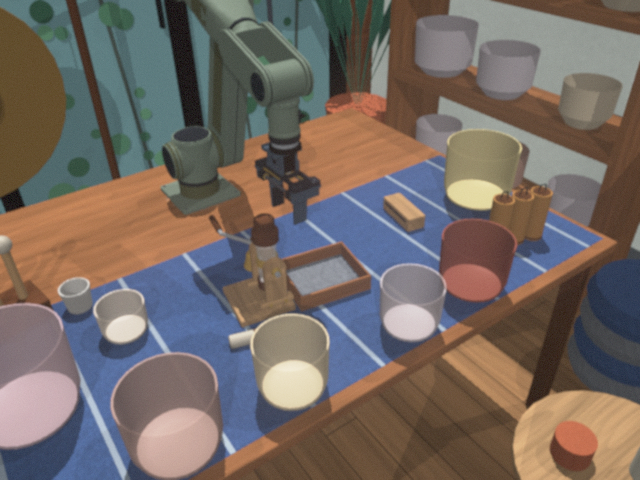

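View pics/a_side.png

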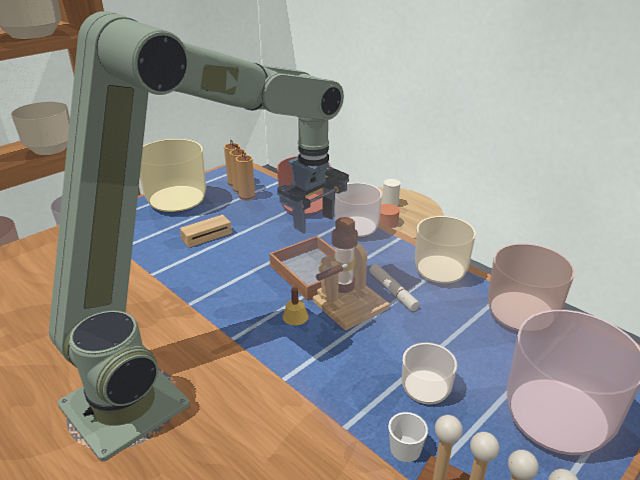

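View pics/a_wrist.png

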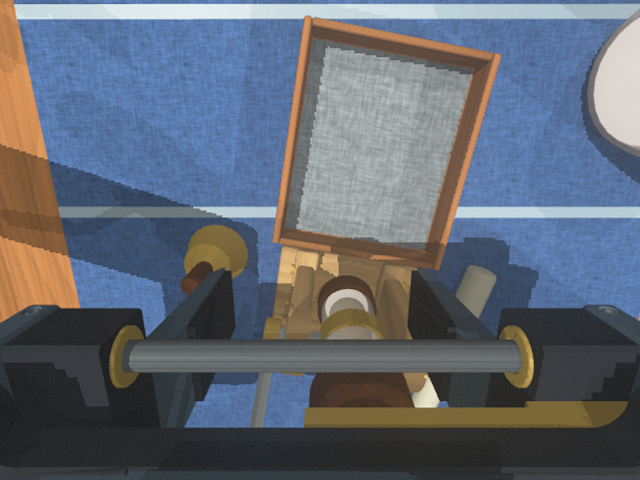

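```bash
cat > h.py <<'E'
import numpy as np,cv2
from scipy.spatial.transform import Rotation as R
def cloud(f,st=None):
    z=np.asarray(f["range_z"],float);v,u=np.mgrid[:480,:640]
    c=np.stack([(u-f["cx"])/f["fx"]*z,(v-f["cy"])/f["fy"]*z,z],-1)
    if "rvec" in f:
        M=cv2.Rodrigues(np.asarray(f["rvec"],float))[0]; w=(c-np.asarray(f["tvec"]).ravel())@M
    else:
        T=np.asarray(f["tool_from_camera"]);w=c@T[:3,:3].T+T[:3,3]
        w=w@R.from_euler('xyz',st["ee_rot"],degrees=True).as_matrix().T+st["ee_pos"]
    w[z<=0]=np.nan
    return w
def proj(f,P):
    P=np.atleast_2d(np.asarray(P,float))
    K=np.array([[f["fx"],0,f["cx"]],[0,f["fy"],f["cy"]],[0,0,1]])
    return cv2.projectPoints(P,np.asarray(f["rvec"],float),np.asarray(f["tvec"],float),K,None)[0][:,0]
def ray(f,uv,z,st=None):
    d=np.array([(uv[0]-f["cx"])/f["fx"],(uv[1]-f["cy"])/f["fy"],1.])
    if "rvec" in f:
        M=cv2.Rodrigues(np.asarray(f["rvec"],float))[0];o=-M.T@np.asarray(f["tvec"]).ravel();d=M.T@d
    else:
        T=np.asarray(f["tool_from_camera"]);Rw=R.from_euler('xyz',st["ee_rot"],degrees=True).as_matrix()
        o=Rw@T[:3,3]+st["ee_pos"];d=Rw@T[:3,:3]@d
    return o+d*(z-o[2])/d[2]
def circ(p):
    A=np.c_[2*p,np.ones(len(p))];s=np.linalg.lstsq(A,(p**2).sum(1),rcond=None)[0]
    return s[0],s[1],np.sqrt(s[2]+s[0]**2+s[1]**2)
E
python3 - <<'E'
from h import *
st=dict(ee_pos=np.array([574.51,.014,213.14]),ee_rot=np.array([-179.902,-.0012,90.002]))
for n in ["scene","side","wrist"]:
    f=dict(np.load(f"a_{n}.npz")); 
    w=cloud(f,st); hsv=cv2.cvtColor(f["color"],cv2.COLOR_RGB2HSV)
    ok=~np.isnan(w[...,0])
    print(n,ok.mean())
    if n=="wrist": pix=[(340,150),(300,25),(495,55),(280,240),(440,265),(215,240),(480,280),(345,290),(365,390)]
    if n=="scene": pix=[(264,222),(264,240),(320,270),(300,300),(240,235),(268,262),(305,205)]
    if n=="side": pix=[(345,225),(345,242),(310,265),(335,270),(345,270),(295,310),(400,290),(305,170),(375,315)]
    for u,v in pix: print((u,v),w[v,u].round(1),hsv[v,u],f["color"][v,u])
E
python3 - <<'E'
import cv2
a=cv2.imread('pics/a_side.png')[190:350,240:430];cv2.imwrite('pics/c1.png',cv2.resize(a,None,fx=4,fy=3.7,interpolation=cv2.INTER_CUBIC)[:600,:800])
a=cv2.imread('pics/a_scene.png')[190:340,200:390];cv2.imwrite('pics/c2.png',cv2.resize(a,None,fx=4,fy=4,interpolation=cv2.INTER_CUBIC)[:600,:800])
E
```

```text
scene 0.995927734375
(264, 222) [613.7 -90.1 244.2] [ 10 116 110] [110  76  60]
(264, 240) [ 627.  -101.3  205.2] [ 8 84 79] [79 60 53]
(320, 270) [595.7  77.1  11. ] [117  15 156] [147 148 156]
(300, 300) [689.1 -48.8  35.6] [ 10 103 106] [106  78  63]
(240, 235) [302.7 -11.3  -1.5] [115  80  92] [63 68 92]
(268, 262) [ 643.5 -104.6  151.9] [ 14 101 129] [129 102  78]
(305, 205) [627.4  16.1 257.8] [120  10  76] [73 73 76]
side 0.9960188802083333
(345, 225) [ 580.8 -100.7  248.5] [  7  64 103] [103  83  77]
(345, 242) [ 575.9 -106.5  204.1] [ 4 44 98] [98 83 81]
(310, 265) [638.8  87.5   7. ] [111  15 173] [163 166 173]
(335, 270) [ 481.8 -163.5  195.9] [  7  78 118] [118  90  82]
(345, 270) [ 581.3 -104.   115.3] [ 18  92 133] [133 114  85]
(295, 310) [444.3 -61.1  38.4] [ 21 135 149] [149 125  70]
(400, 290) [ 709.9 -188.8   26.9] [ 10  55 145] [145 124 114]
(305, 170) [526.  -20.7 386.9] [106  48  79] [64 71 79]
(375, 315) [ 6.083e+02 -1.892e+02  5.000e-01] [  6  10 133] [133 129 128]
wrist 0.9961686197916667
(340, 150) [593.8  65.9   9.3] [ 93  14 166] [157 165 166]
(300, 25) [555.  179.4  -0. ] [109 114 165] [ 91 118 165]
(495, 55) [721.9 145.6  45.7] [ 12 134 196] [196 134  93]
(280, 240) [534.5 -17.9  45.4] [ 12 128 155] [155 107  77]
(440, 265) [ 7.096e+02 -6.100e+01  4.000e-01] [  7  66 104] [104  83  77]
(215, 240) [466.5 -22.1  31.5] [ 20 131 123] [123 103  60]
(480, 280) [743.7 -67.2  29.1] [ 24  37 132] [132 128 113]
(345, 290) [597.3 -58.9  72.5] [ 17  28 208] [208 198 185]
(365, 390) [599.6 -55.  214.4] [ 12 115  80] [80 58 44]
```

View pics/c1.png

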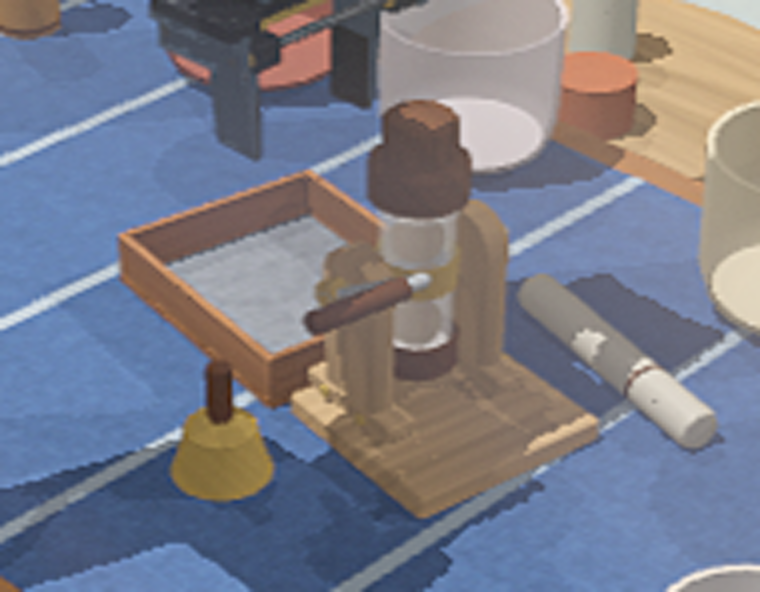

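View pics/c2.png

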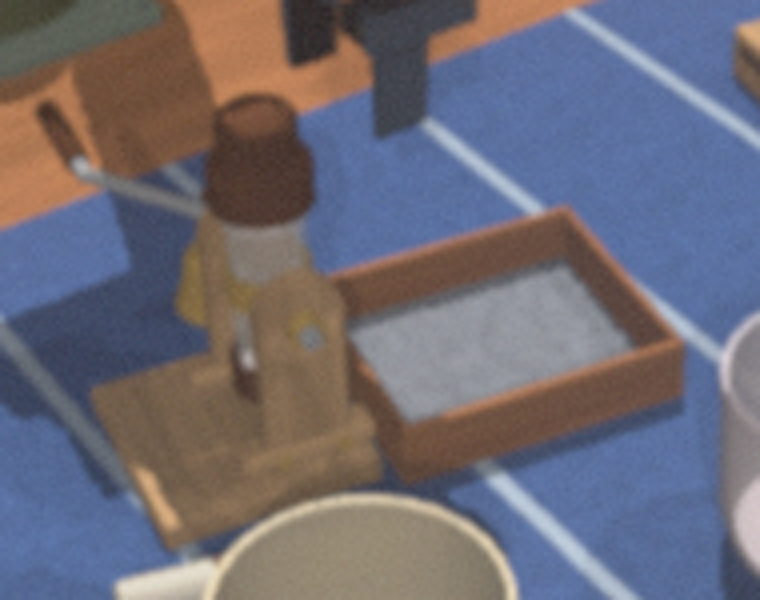

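Run:
```python
from h import *
st=dict(ee_pos=np.array([574.51,.014,213.14]),ee_rot=np.array([-179.902,-.0012,90.002]))
for n in ["scene","side","wrist"]:
    f=dict(np.load(f"a_{n}.npz")); w=cloud(f,st)
    near=np.hypot(w[...,0]-603,w[...,1]+93)<60
    for lo,hi in [(241,252),(218,238),(190,212)]:
        p=w[near&(w[...,2]>lo)&(w[...,2]<hi)]
        if len(p)>10: print(n,lo,len(p),circ(p[:,:2]),p.mean(0),np.ptp(p[:,:2],axis=0),np.median(p[:,2]))
    # tray rim
    t=(w[...,2]>43)&(w[...,2]<49)&(w[...,0]>480)&(w[...,0]<760)&(w[...,1]>-60)&(w[...,1]<220)
    p=w[t][:,:2].astype(np.float32); r=cv2.minAreaRect(p); print(n,"tray",len(p),r)
    t=(w[...,2]>5)&(w[...,2]<12)&(w[...,0]>500)&(w[...,0]<720)&(w[...,1]>-60)&(w[...,1]<200)
    p=w[t][:,:2].astype(np.float32); r=cv2.minAreaRect(p); print(n,"floor",len(p),r)
    # lever grip
    t=(w[...,2]>175)&(w[...,2]<200)&(w[...,0]>430)&(w[...,0]<540)&(w[...,1]>-230)&(w[...,1]<-80)
    p=w[t]; print(n,"lever",len(p)); 
    if len(p)>10: m=p.mean(0);print(m,np.linalg.svd(p-m)[2][0],p.min(0),p.max(0))
    # bell
    t=(w[...,2]>25)&(w[...,2]<100)&(w[...,0]>410)&(w[...,0]<500)&(w[...,1]>-120)&(w[...,1]<10)
    p=w[t]; 
    if len(p): print("bell",p.mean(0),p.min(0),p.max(0))
```

```text
scene 241 207 (np.float64(602.0485443136265), np.float64(-85.17172607204293), np.float64(17.614893796468436)) [603.06192069 -85.86919223 245.90342912] [51.22635357 51.22698002] 246.25606709150463
scene 218 151 (np.float64(602.3761951458213), np.float64(-84.5647868836154), np.float64(22.271653173418663)) [616.29522504 -91.17831782 227.87082477] [47.46289342 51.71644853] 227.90271693182476
scene 190 207 (np.float64(600.8589106270496), np.float64(-84.23114847123043), np.float64(31.400049233452805)) [621.95569881 -95.07416916 201.5315458 ] [55.85184394 68.87719551] 201.79682320815058
scene tray 440 ((629.129638671875, 63.22297286987305), (201.16473388671875, 180.06753540039062), 79.6919937133789)
scene floor 1723 ((610.699951171875, 69.31692504882812), (218.7614288330078, 258.40301513671875), 0.2420099526643753)
scene lever 165
[ 493.87705656 -155.37054615  192.24973222] [ 0.99038518 -0.00480654 -0.1382537 ] [ 439.9962515  -167.33864853  175.36529537] [ 533.31973037 -133.04377928  199.88244548]
bell [458.13897537 -65.62248968  44.89073739] [438.36918275 -74.16104615  26.23916323] [472.44
[... 1232 characters left out ...]
01129), np.float64(14.91982933049301)) [599.05469133 -60.20528043 219.67090381] [24.57174197  4.51134025] 219.45886505685183
wrist 190 1713 (np.float64(599.4340244597283), np.float64(-83.73139570057083), np.float64(32.64045427660349)) [595.38505132 -58.04154342 204.98793129] [62.89959045 33.96160089] 206.02653782328272
wrist tray 6442 ((624.0320434570312, 49.22376251220703), (229.05711364746094, 170.03880310058594), 80.07449340820312)
wrist floor 29930 ((625.3386840820312, 54.294273376464844), (207.20814514160156, 157.16046142578125), 79.9639663696289)
wrist lever 0
bell [461.97479732 -36.61523178  51.2767291 ] [434.36887437 -62.77394817  25.00822264] [484.66833355 -19.57224855  93.00332945]
```

>>> servo_tool:
  plan:
    - [[0,0,-40,0,0,0.14,1],[-5,2,-56,0,0,0.28,1],[-20,6,-56,0,0,0.42,1],[-36,10,-56,0,0,0.56,1],[-52,15,-56,0,0,0.7,1],[-68,19,-56,0,0,0.84,1],[-80,22,-56,0,0,0.98,1],[-84.5,24,-56,0,0,1.12,1],[-84.5,24,-56,0,0,1.26,1],[-84.5,24,-56,0,0,1.4,1],[-84.5,24,-56,0,0,1.54,1],[-84.5,24,-56,0,0,1.68,1],[-84.5,24,-56,0,0,1.82,1],[-84.5,24,-56,0,0,1.96,1],[-84.5,24,-56,0,0,2.1,1],[-84.5,24,-50,0,0,2.24,1],[-84.5,24,-40,0,0,2.24,1],[-84.5,24,-40,0,0,2.24,1]]
  squeeze: 40

```text
time_s: 1.95
ee_pos: [598.0, -84.3, 251.9]
ee_rot: [179.9, 0.2, -38.2]
force: [0.4, -0.9, -0.7]
gripper_width: 91.4
```

Run:
```python
from workcell import *
from h import *
s=state();print({k:np.round(v,2) for k,v in s.items()})
for n in ["wrist","side"]:
    s=state();f=grab_frame(n);cv2.imwrite(f"pics/b_{n}.png",f["color"][:,:,::-1])
    w=cloud(f,s)
    near=np.hypot(w[...,0]-599,w[...,1]+85)<40
    for lo,hi in [(190,212),(218,238)]:
        p=w[near&(w[...,2]>lo)&(w[...,2]<hi)]
        if len(p)>10:print(n,lo,len(p),circ(p[:,:2]),p.mean(0))
```

```text
{'time_s': np.float64(1.95), 'qpos': array([ -9.12,  19.94,  81.73,   0.  ,  78.55, 119.06]), 'qvel': array([ 0.04, -0.38, -1.59,  0.02,  0.91,  0.39]), 'effort': array([-1.000e-02, -4.459e+01, -2.461e+01, -1.000e-02, -2.000e-01,
        3.000e-02]), 'ee_pos': array([597.98, -84.31, 251.92]), 'ee_rot': array([179.89,   0.2 , -38.18]), 'force': array([ 0.36, -0.94, -0.71]), 'torque': array([0.04, 0.13, 0.03]), 'gripper_width': np.float64(91.37)}
wrist 190 986 (np.float64(600.643129808498), np.float64(-84.24783378411894), np.float64(32.21637647346524)) [619.05435448 -98.39011321 205.19714842]
wrist 218 773 (np.float64(600.1049171059916), np.float64(-83.79674818719172), np.float64(24.39795186700939)) [615.78554413 -96.26149854 228.72796785]
side 190 211 (np.float64(595.6838594551405), np.float64(-85.42580475883005), np.float64(30.253237110525845)) [ 580.07801361 -101.03333051  201.86093008]
side 218 112 (np.float64(594.9089501821959), np.float64(-85.93188971730729), np.float64(21.59357532826758)) [581.86631804 -94.80639403 227.05764539]
```

View pics/b_wrist.png

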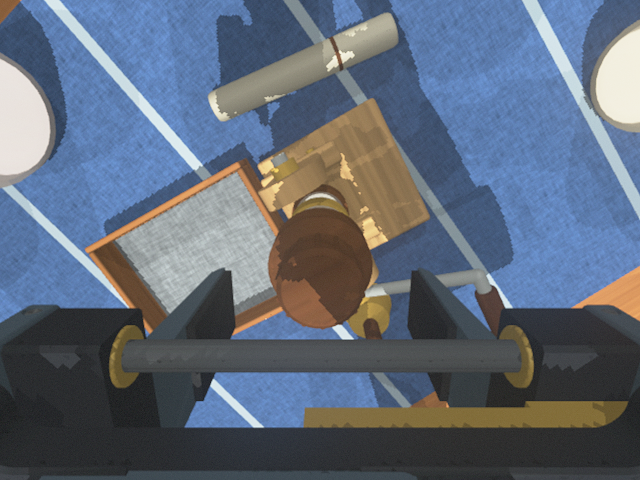

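View pics/b_side.png

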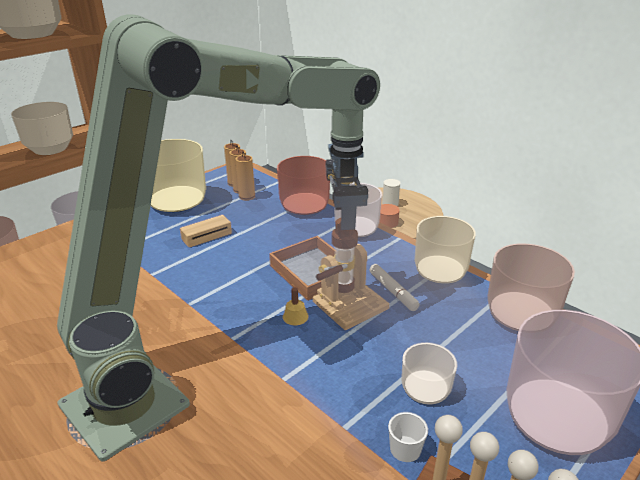

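>>> servo_tool:
  plan:
    - [[0.6,-0.8,12,0,0,0,1],[0.6,-0.8,24,0,0,0,0.8],[0.6,-0.8,35,0,0,0,0.65],[0.6,-0.8,35,0,0,0,0.45],[0.6,-0.8,35,0,0,0,0.4],[0.6,-0.8,35,0,0,0,0.4],[0.6,-0.8,35,0,0,0,0.4]]
  squeeze: 40

```text
time_s: 2.75
ee_pos: [600.3, -84.4, 219.6]
ee_rot: [-180.0, -0.1, -38.3]
force: [0.6, 0.1, -0.2]
gripper_width: 47.1
```

>>> servo_tool:
  plan:
    - [[0,0,-0.5,0,0,-0.14,0.4],[0,0,-1.1,0,0,-0.28,0.4],[0,0,-1.6,0,0,-0.42,0.4],[0,0,-2.1,0,0,-0.56,0.4],[0,0,-2.7,0,0,-0.7,0.4],[0,0,-3.2,0,0,-0.84,0.4],[0,0,-3.7,0,0,-0.98,0.4],[0,0,-4.3,0,0,-1.12,0.4],[0,0,-4.8,0,0,-1.26,0.4],[0,0,-5.3,0,0,-1.4,0.4],[0,0,-5.9,0,0,-1.54,0.4],[0,0,-6.4,0,0,-1.68,0.4],[0,0,-7,0,0,-1.82,0.4],[0,0,-7.5,0,0,-1.96,0.4],[0,0,-8,0,0,-2.1,0.4],[0,0,-8.6,0,0,-2.24,0.4],[0,0,-9.1,0,0,-2.38,0.4],[0,0,-9.6,0,0,-2.52,0.4],[0,0,-10.2,0,0,-2.66,0.4],[0,0,-10.7,0,0,-2.8,0.4]]

```text
time_s: 4.75
ee_pos: [600.0, -84.2, 229.9]
ee_rot: [180.0, 0.0, 122.4]
force: [-0.5, -0.2, -0.5]
gripper_width: 47.3
```

Run:
```python
from workcell import *
from h import *
s=state();print({k:np.round(v,2) for k,v in s.items()})
f=grab_frame("side");cv2.imwrite(f"pics/d_side.png",cv2.resize(f["color"][190:340,260:450,::-1],None,fx=4,fy=4))
```

```text
{'time_s': np.float64(4.75), 'qpos': array([ -9.08,  20.6 ,  83.88,   0.  ,  75.49, -41.5 ]), 'qvel': array([ 1.000e-02, -1.600e-01, -3.500e-01, -4.000e-02,  6.300e-01,
       -7.938e+01]), 'effort': array([ 1.000e-02, -4.444e+01, -2.413e+01,  4.000e-02,  3.000e-02,
        1.150e+00]), 'ee_pos': array([600.03, -84.22, 229.89]), 'ee_rot': array([1.7998e+02, 1.0000e-02, 1.2242e+02]), 'force': array([-0.45, -0.21, -0.5 ]), 'torque': array([0.02, 0.02, 0.02]), 'gripper_width': np.float64(47.26)}
```

View pics/d_side.png

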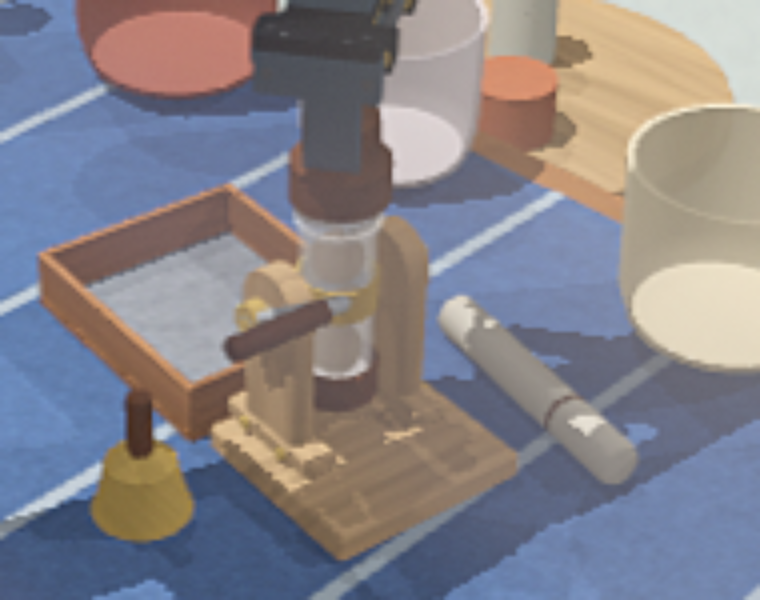

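>>> servo_tool:
  plan:
    - [[0,0,-0.5,0,0,-0.14,0.4],[0,0,-1.1,0,0,-0.28,0.4],[0,0,-1.6,0,0,-0.42,0.4],[0,0,-2.1,0,0,-0.56,0.4],[0,0,-2.7,0,0,-0.7,0.4],[0,0,-3.2,0,0,-0.84,0.4],[0,0,-3.7,0,0,-0.98,0.4],[0,0,-4.3,0,0,-1.12,0.4],[0,0,-4.8,0,0,-1.26,0.4],[0,0,-5.3,0,0,-1.4,0.4],[0,0,-5.9,0,0,-1.54,0.4],[0,0,-6.4,0,0,-1.68,0.4],[0,0,-7,0,0,-1.68,0.4],[0,0,-8,0,0,-1.68,0.4],[0,0,-9,0,0,-1.68,0.4]]

```text
time_s: 6.3
ee_pos: [599.9, -84.2, 238.8]
ee_rot: [180.0, 0.0, -141.8]
force: [-1.5, 0.0, -2.0]
gripper_width: 47.2
```

>>> servo_tool:
  plan:
    - [[0,0,-8,0,0,0,0.4],[0,0,-20,0,0,0,0.4],[0,4,-32,0,0,0,0.4],[1,16,-36,0,0,0,0.4],[2,34,-36,0,0,0,0.4],[2,58,-36,0,0,0,0.4],[3,84,-36,0,0,0,0.4],[4,110,-36,0,0,0,0.4],[5,136,-36,0,0,0,0.4],[6,162,-36,0,0,0,0.4],[7,186,-34,0,0,0,0.4],[8,206,-24,0,0,0,0.4],[8.7,218,-6,0,0,0,0.4],[8.7,222.5,18,0,0,0,0.4],[8.7,222.5,44,0,0,0,0.4],[8.7,222.5,72,0,0,0,0.4],[8.7,222.5,100,0,0,0,0.4],[8.7,222.5,124,0,0,0,0.4],[8.7,222.5,140,0,0,0,0.4],[8.7,222.5,150,0,0,0,0.4]]

```text
time_s: 8.3
ee_pos: [454.0, 85.2, 88.0]
ee_rot: [180.0, -0.1, -141.7]
force: [-1.4, -0.1, -0.5]
gripper_width: 47.2
```

Run:
```python
from workcell import *
from h import *
s=state();print({k:np.round(v,2) for k,v in s.items()})
for n in ["side","scene"]:
    f=grab_frame(n);cv2.imwrite(f"pics/e_{n}.png",f["color"][:,:,::-1])
```

```text
{'time_s': np.float64(8.3), 'qpos': array([ 9.1900e+00,  1.5540e+01,  1.1437e+02,  1.0000e-02,  5.0170e+01,
       -1.1917e+02]), 'qvel': array([ -0.24,   6.7 ,   6.07,  -0.12, -14.67,  -0.21]), 'effort': array([-3.000e-02, -3.409e+01, -1.848e+01, -5.000e-02,  1.800e-01,
        0.000e+00]), 'ee_pos': array([453.98,  85.17,  87.95]), 'ee_rot': array([ 1.7995e+02, -6.0000e-02, -1.4165e+02]), 'force': array([-1.36, -0.13, -0.53]), 'torque': array([ 0.16,  0.03, -0.02]), 'gripper_width': np.float64(47.19)}
```

View pics/e_side.png

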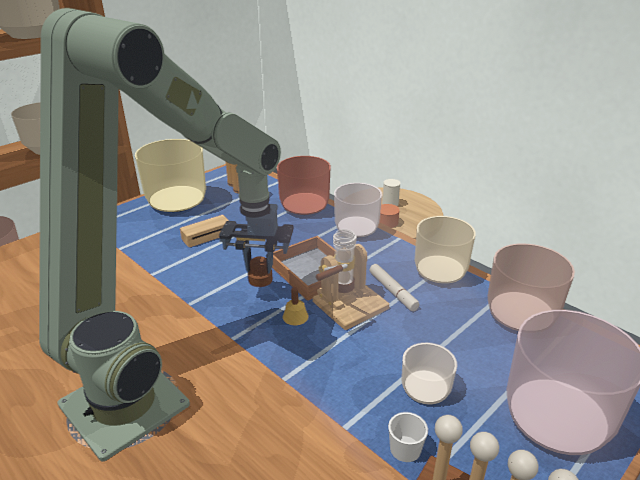

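View pics/e_scene.png

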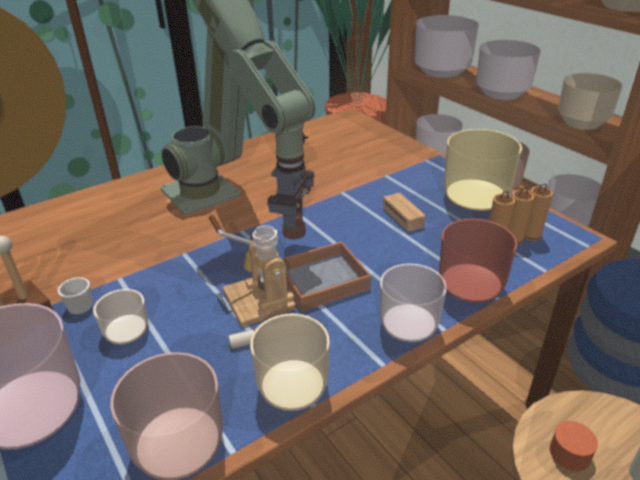

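>>> servo_tool:
  plan:
    - [[0,0,15,0,0,0,0.4],[0,0,32,0,0,0,0.4],[0,0,44,0,0,0,0.4],[0,0,50,0,0,0,0.4],[0,0,51.5,0,0,0,0.4],[0,0,52.5,0,0,0,0.4],[0,0,53.3,0,0,0,0.4],[0,0,53.3,0,0,0,0.4]]

```text
time_s: 9.2
ee_pos: [455.5, 84.9, 35.8]
ee_rot: [-180.0, 0.1, -141.7]
force: [0.3, -0.2, -0.4]
gripper_width: 47.3
```

>>> servo_tool:
  plan:
    - [[0,0,0.7,0,0,0,0.4],[0,0,1.4,0,0,0,0.4],[0,0,1.4,0,0,0,0.4]]

```text
time_s: 9.5
ee_pos: [455.6, 85.0, 35.6]
ee_rot: [-180.0, 0.1, -141.7]
force: [-3.4, 1.3, 11.9]
gripper_width: 47.4
```

>>> servo_tool:
  plan:
    - [[0,0,0,0,0,0,0.7],[0,0,0,0,0,0,1],[0,0,0,0,0,0,1],[0,0,0,0,0,0,1],[0,0,-12,0,0,0,1],[0,0,-35,0,0,0,1],[0,0,-70,0,0,0,1],[0,0,-110,0,0,0,1],[5,-8,-150,0,0,0.1,1],[20,-30,-185,0,0,0.22,1],[42,-62,-200,0,0,0.36,1],[66,-97,-200,0,0,0.5,1],[90,-132,-200,0,0,0.64,1],[112,-164,-200,0,0,0.76,1],[128,-188,-200,0,0,0.845,1],[134.5,-197,-195,0,0,0.845,1],[134.5,-197,-191,0,0,0.845,1]]

```text
time_s: 11.2
ee_pos: [471.6, -153.8, 224.1]
ee_rot: [180.0, -0.1, 169.9]
force: [0.7, 1.6, -0.1]
gripper_width: 91.2
```

Run:
```python
from workcell import *
from h import *
s=state();print({k:np.round(v,2) for k,v in s.items()})
for n in ["wrist","side"]:
    s=state();f=grab_frame(n);cv2.imwrite(f"pics/g_{n}.png",f["color"][:,:,::-1])
    w=cloud(f,s)
    t=(w[...,2]>170)&(w[...,2]<203)&(w[...,0]>425)&(w[...,0]<518)&(w[...,1]>-190)&(w[...,1]<-120)
    p=w[t]; print(n,"lever",len(p)); 
    if len(p)>10: m=p.mean(0);print(m,np.linalg.svd(p-m)[2][0],p.min(0),p.max(0))
    t=(w[...,2]>0)&(w[...,2]<80)&(w[...,0]>400)&(w[...,0]<510)&(w[...,1]>40)&(w[...,1]<130)
    t&=w[...,2]>55
    p=w[t]; print("cap",len(p),p.mean(0) if len(p) else 0)
```

```text
{'time_s': np.float64(11.2), 'qpos': array([-1.940e+01,  1.082e+01,  9.851e+01,  2.000e-02,  7.073e+01,
       -9.930e+01]), 'qvel': array([ 2.33,  0.9 ,  5.11,  1.09, -5.01,  1.11]), 'effort': array([ -1.19, -33.72, -23.62,  -0.22,   0.06,  -0.09]), 'ee_pos': array([ 471.6 , -153.81,  224.14]), 'ee_rot': array([ 1.7997e+02, -5.0000e-02,  1.6989e+02]), 'force': array([ 0.72,  1.59, -0.11]), 'torque': array([ 0.09, -0.04, -0.02]), 'gripper_width': np.float64(91.25)}
wrist lever 3051
[ 473.54691611 -153.98007537  194.34801273] [ 0.99060766 -0.13326803 -0.03059581] [ 438.11961296 -167.51682029  175.08016292] [ 517.99137682 -139.76838632  198.49957134]
cap 2378 [454.80850614  82.76213535  61.12491979]
side lever 130
[ 456.44608205 -154.88769829  192.90945421] [-0.977028    0.20095264 -0.07095298] [ 435.72418326 -163.72658692  181.24048281] [ 485.07864295 -140.55546771  199.51234159]
cap 176 [450.48938272  81.71140668  61.29593818]
```

View pics/g_wrist.png

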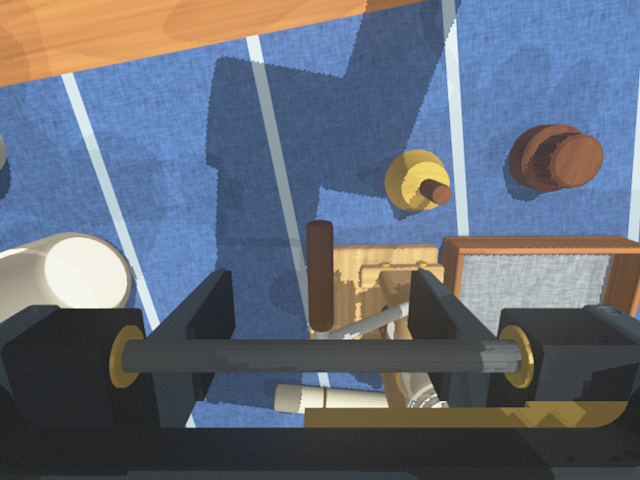

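View pics/g_side.png

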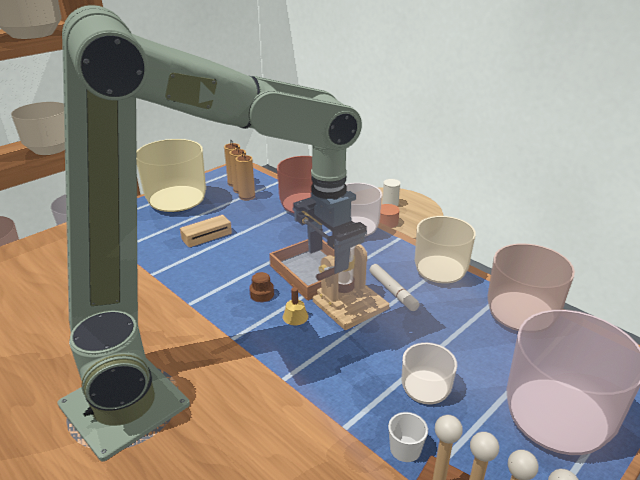

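>>> servo_tool:
  plan:
    - [[0,0,20,0,0,0,0.8],[0,0,40,0,0,0,0.5],[0,0,53,0,0,0,0.3],[0,0,55,0,0,0,0.1],[0,0,55,0,0,0,0.1],[0,0,55,0,0,0,0.1],[0,0,55,0,0,0,0.1]]
  squeeze: 12

```text
time_s: 12.0
ee_pos: [472.4, -152.9, 170.9]
ee_rot: [-180.0, 0.1, 170.0]
force: [-0.4, 0.3, 0.2]
gripper_width: 38.2
```

Run:
```python
import numpy as np
def tab(a,b,n,y0=None):
    for t in np.linspace(a,b,n+1)[1:]:
        print([0,round(110*(np.sin(t)-np.sin(a)),1),round(-110*(np.cos(t)-np.cos(a)),1),0,0,0,.1],end=", ")
    print("\n")
tab(-.95,.25,20);tab(.25,1.0,15)
tab(1.0,-.2,20);tab(-.2,-.95,15)
```

```text
[0, np.float64(4.0), np.float64(-5.3), 0, 0, 0, 0.1], [0, np.float64(8.3), np.float64(-10.3), 0, 0, 0, 0.1], [0, np.float64(12.9), np.float64(-15.0), 0, 0, 0, 0.1], [0, np.float64(17.8), np.float64(-19.4), 0, 0, 0, 0.1], [0, np.float64(22.9), np.float64(-23.6), 0, 0, 0, 0.1], [0, np.float64(28.3), np.float64(-27.4), 0, 0, 0, 0.1], [0, np.float64(33.9), np.float64(-30.9), 0, 0, 0, 0.1], [0, np.float64(39.7), np.float64(-34.1), 0, 0, 0, 0.1], [0, np.float64(45.6), np.float64(-36.9), 0, 0, 0, 0.1], [0, np.float64(51.8), np.float64(-39.3), 0, 0, 0, 0.1], [0, np.float64(58.0), np.float64(-41.4), 0, 0, 0, 0.1], [0, np.float64(64.4), np.float64(-43.1), 0, 0, 0, 0.1], [0, np.float64(70.9), np.float64(-44.4), 0, 0, 0, 0.1], [0, np.float64(77.4), np.float64(-45.4), 0, 0, 0, 0.1], [0, np.float64(84.0), np.float64(-45.9), 0, 0, 0, 0.1], [0, np.float64(90.6), np.float64(-46.0), 0, 0, 0, 0.1], [0, np.float64(97.2), np.float64(-45.7), 0, 0, 0, 0.1], [0, np.float64(103.7), np.float64(-45.1), 0, 0, 0, 0.1], [0, np.float64(110.3), np.float64(-44.0), 0, 0, 0, 0.1], [0, np.float64(116.7), np.float64(-42
[... 2119 characters left out ...]
p.float64(4.5), 0, 0, 0, 0.1], [0, np.float64(-21.0), np.float64(6.5), 0, 0, 0, 0.1], [0, np.float64(-26.0), np.float64(8.8), 0, 0, 0, 0.1], [0, np.float64(-30.9), np.float64(11.3), 0, 0, 0, 0.1], [0, np.float64(-35.6), np.float64(14.0), 0, 0, 0, 0.1], [0, np.float64(-40.3), np.float64(17.0), 0, 0, 0, 0.1], [0, np.float64(-44.7), np.float64(20.2), 0, 0, 0, 0.1], [0, np.float64(-49.0), np.float64(23.7), 0, 0, 0, 0.1], [0, np.float64(-53.1), np.float64(27.3), 0, 0, 0, 0.1], [0, np.float64(-57.1), np.float64(31.2), 0, 0, 0, 0.1], [0, np.float64(-60.8), np.float64(35.2), 0, 0, 0, 0.1], [0, np.float64(-64.3), np.float64(39.4), 0, 0, 0, 0.1], [0, np.float64(-67.6), np.float64(43.8), 0, 0, 0, 0.1],
```

Fingers still closing (38 mm); let them finish, then swing.

>>> servo_tool:
  plan:
    - [[0,0,0,0,0,0,0.1],[0,0,0,0,0,0,0.1],[0,0,0,0,0,0,0.1],[0,0,0,0,0,0,0.1]]
  squeeze: 12

```text
time_s: 12.4
ee_pos: [471.7, -154.4, 170.3]
ee_rot: [-179.8, 0.0, 170.0]
force: [-2.4, -5.7, 1.5]
gripper_width: 15.8
```

>>> servo_tool:
  plan:
    - [[0,3.5,-5.3,0,0,0,0.1],[0,7.5,-10.3,0,0,0,0.1],[0,12,-15,0,0,0,0.1],[0,17,-19.4,0,0,0,0.1],[0,22,-23.6,0,0,0,0.1],[0,27.5,-27.4,0,0,0,0.1],[0,33,-30.9,0,0,0,0.1],[0,39,-34,0,0,0,0.1],[0,45,-37,0,0,0,0.1],[0,51,-39.3,0,0,0,0.1],[0,57,-41.4,0,0,0,0.1],[0,63.5,-43,0,0,0,0.1],[0,70,-44.4,0,0,0,0.1],[0,76.5,-45.4,0,0,0,0.1],[0,83,-46,0,0,0,0.1],[0,90,-46,0,0,0,0.1],[0,96.5,-45.7,0,0,0,0.1],[0,103,-45,0,0,0,0.1],[0,109.5,-44,0,0,0,0.1],[0,116,-42.6,0,0,0,0.1]]

```text
time_s: 14.4
ee_pos: [492.2, -38.4, 212.4]
ee_rot: [-180.0, 0.0, 169.9]
force: [0.3, -3.7, 1.7]
gripper_width: 15.8
```

Run:
```python
from workcell import *
from h import *
s=state();print({k:np.round(v,2) for k,v in s.items()})
f=grab_frame("side");cv2.imwrite(f"pics/i_side.png",cv2.resize(f["color"][190:340,260:450,::-1],None,fx=4,fy=4))
```

```text
{'time_s': np.float64(14.4), 'qpos': array([-5.790e+00,  1.104e+01,  9.997e+01, -1.000e-02,  6.899e+01,
       -8.572e+01]), 'qvel': array([ 7.54,  1.22,  0.76,  0.02, -1.78,  7.44]), 'effort': array([  1.06, -32.73, -22.16,   1.34,  -0.13,   0.09]), 'ee_pos': array([492.21, -38.43, 212.43]), 'ee_rot': array([-179.99,    0.  ,  169.93]), 'force': array([ 0.27, -3.7 ,  1.67]), 'torque': array([-0.7 ,  0.19,  0.22]), 'gripper_width': np.float64(15.78)}
```

View pics/i_side.png

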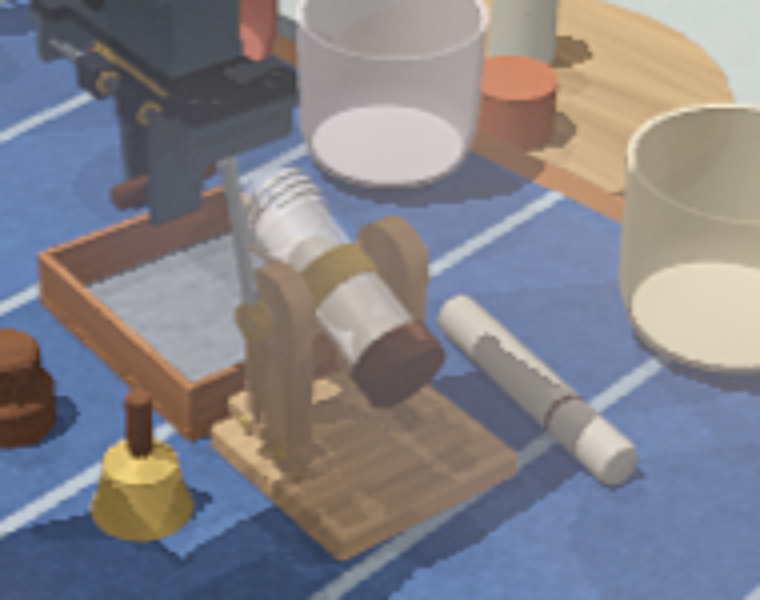

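>>> servo_tool:
  plan:
    - [[0,5.3,1.5,0,0,0,0.1],[0,10.5,3.2,0,0,0,0.1],[0,15.6,5.3,0,0,0,0.1],[0,20.6,7.5,0,0,0,0.1],[0,25.5,10,0,0,0,0.1],[0,30.3,12.8,0,0,0,0.1],[0,34.9,15.8,0,0,0,0.1],[0,39.4,19,0,0,0,0.1],[0,43.6,22.4,0,0,0,0.1],[0,47.8,26,0,0,0,0.1],[0,51.7,30,0,0,0,0.1],[0,55.4,34,0,0,0,0.1],[0,59,38,0,0,0,0.1],[0,62.3,42.6,0,0,0,0.1],[0,65.5,47,0,0,0,0.1],[0,66.5,48,0,0,0,0.1],[0,66.5,48,0,0,0,0.1],[0,66.5,48,0,0,0,0.1],[0,66.5,48,0,0,0,0.1],[0,66.5,48,0,0,0,0.1]]

```text
time_s: 16.45
ee_pos: [503.7, 24.8, 165.2]
ee_rot: [-179.8, 0.1, 170.0]
force: [-3.6, -9.2, 8.6]
gripper_width: 15.7
```

```bash
cat > look.py <<'E'
import sys
from workcell import *
from h import *
s=state();print({k:np.round(v,2) for k,v in s.items() if k not in("effort","qvel")})
a=[]
for n in ["side","scene"]:
    f=grab_frame(n);c=f["color"][:,:,::-1]
    c=c[190:340,250:450] if n=="side" else c[190:340,190:390]
    a.append(cv2.resize(c,None,fx=4,fy=4,interpolation=cv2.INTER_CUBIC)[:,:])
    cv2.imwrite(f"pics/{sys.argv[1]}_{n}.png",a[-1])
E
python3 look.py j
```

```text
{'time_s': np.float64(16.45), 'qpos': array([  1.66,  14.17, 103.06,  -0.24,  62.76, -78.2 ]), 'ee_pos': array([503.66,  24.83, 165.23]), 'ee_rot': array([-1.7979e+02,  5.0000e-02,  1.6997e+02]), 'force': array([-3.56, -9.18,  8.59]), 'torque': array([-1.58,  0.49,  0.24]), 'gripper_width': np.float64(15.68)}
```

View pics/j_side.png

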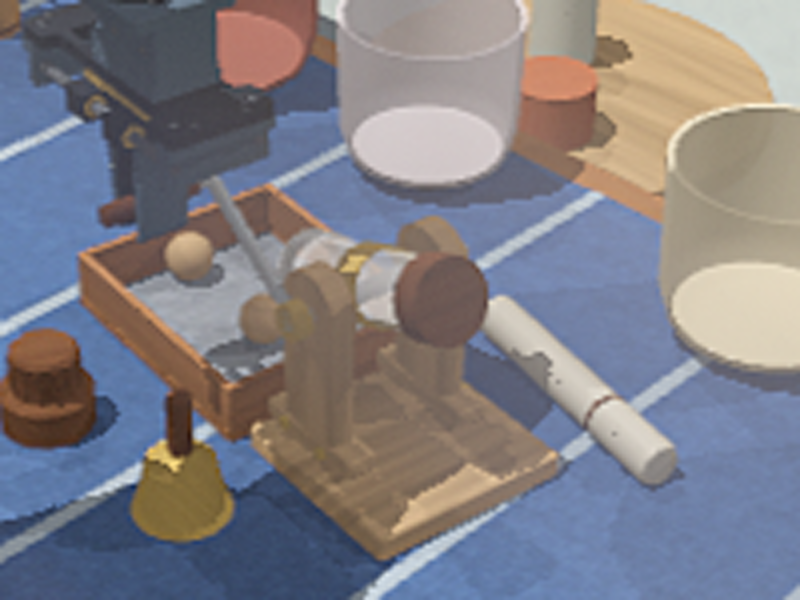

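View pics/j_scene.png

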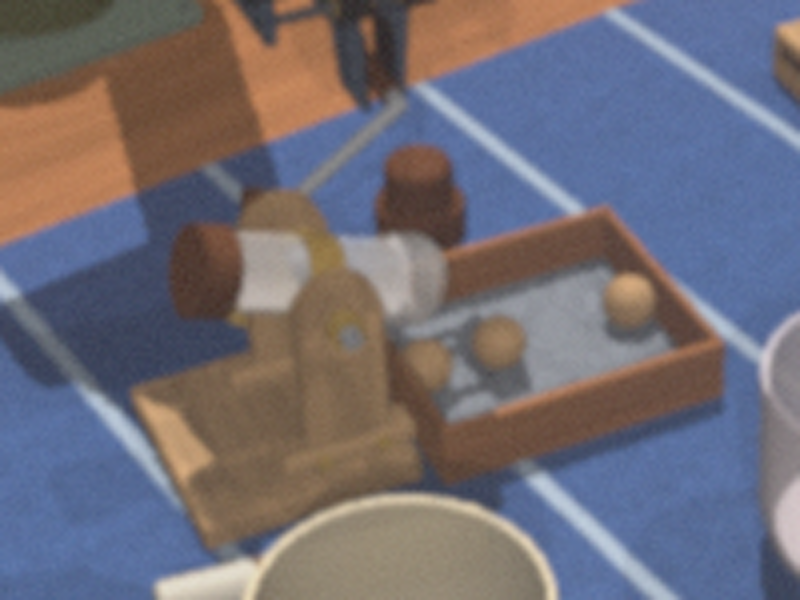

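>>> servo_tool:
  plan:
    - [[0,0,0,0,0,0,0.1],[0,0,0,0,0,0,0.1],[0,0,0,0,0,0,0.1],[0,0,0,0,0,0,0.1],[0,0,0,0,0,0,0.1],[0,0,0,0,0,0,0.1],[0,0,0,0,0,0,0.1],[0,0,0,0,0,0,0.1]]

```text
time_s: 17.35
ee_pos: [503.6, 24.8, 165.2]
ee_rot: [-179.8, 0.1, 170.0]
force: [-2.9, -10.0, 7.5]
gripper_width: 15.6
```

```bash
python3 look.py k
```

```text
{'time_s': np.float64(17.35), 'qpos': array([  1.66,  14.17, 103.06,  -0.24,  62.76, -78.19]), 'ee_pos': array([503.64,  24.84, 165.23]), 'ee_rot': array([-1.7979e+02,  5.0000e-02,  1.6996e+02]), 'force': array([ -2.94, -10.05,   7.46]), 'torque': array([-1.54,  0.51,  0.22]), 'gripper_width': np.float64(15.63)}
```

View pics/k_scene.png

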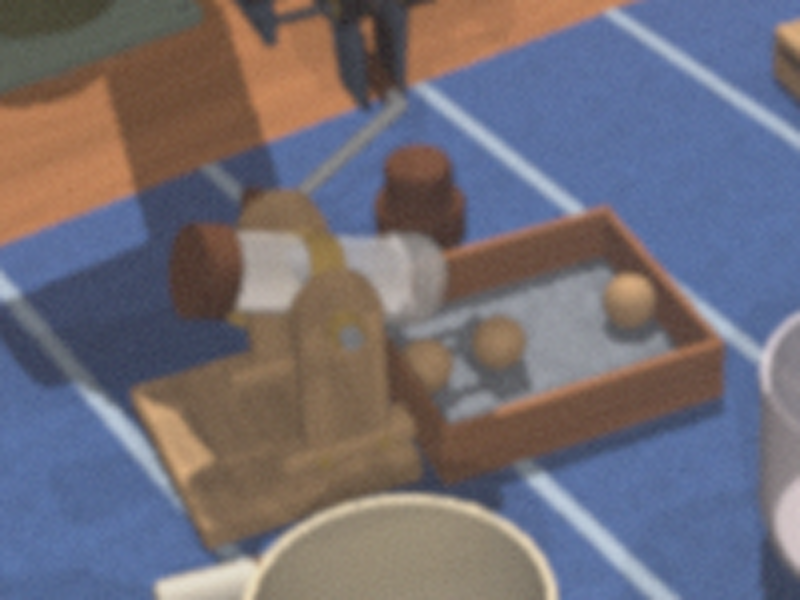

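>>> servo_tool:
  plan:
    - [[0,-3.7,-5.4,0,0,0,0.1],[0,-7.8,-10.7,0,0,0,0.1],[0,-12,-15.6,0,0,0,0.1],[0,-16.8,-20.3,0,0,0,0.1],[0,-21.7,-24.7,0,0,0,0.1],[0,-27,-28.8,0,0,0,0.1],[0,-32.3,-32.6,0,0,0,0.1],[0,-38,-36,0,0,0,0.1],[0,-43.7,-39,0,0,0,0.1],[0,-49.7,-42,0,0,0,0.1],[0,-56,-44.3,0,0,0,0.1],[0,-62,-46.3,0,0,0,0.1],[0,-68.6,-48,0,0,0,0.1],[0,-75,-49.2,0,0,0,0.1],[0,-81.6,-50,0,0,0,0.1],[0,-88.2,-50.5,0,0,0,0.1],[0,-95,-50.5,0,0,0,0.1],[0,-101.4,-50.2,0,0,0,0.1],[0,-108,-49.5,0,0,0,0.1],[0,-114.4,-48.4,0,0,0,0.1]]

```text
time_s: 19.45
ee_pos: [484.7, -86.6, 213.9]
ee_rot: [180.0, 0.2, 169.9]
force: [3.8, 4.1, 4.4]
gripper_width: 16.3
```

>>> servo_tool:
  plan:
    - [[0,-5.4,1.2,0,0,0,0.1],[0,-10.7,2.7,0,0,0,0.1],[0,-16,4.5,0,0,0,0.1],[0,-21,6.5,0,0,0,0.1],[0,-26,8.8,0,0,0,0.1],[0,-31,11.3,0,0,0,0.1],[0,-35.6,14,0,0,0,0.1],[0,-40.3,17,0,0,0,0.1],[0,-44.7,20.2,0,0,0,0.1],[0,-49,23.7,0,0,0,0.1],[0,-53,27.3,0,0,0,0.1],[0,-57,31.2,0,0,0,0.1],[0,-60.8,35.2,0,0,0,0.1],[0,-64.3,39.4,0,0,0,0.1],[0,-67.6,43.8,0,0,0,0.1],[0,-69,45.5,0,0,0,0.1],[0,-70,47,0,0,0,0.1],[0,-70,47,0,0,0,0.1]]

```text
time_s: 21.25
ee_pos: [471.2, -154.4, 166.3]
ee_rot: [179.9, -0.0, 169.9]
force: [2.2, 4.3, 4.9]
gripper_width: 15.8
```

```bash
python3 look.py l
```

```text
{'time_s': np.float64(21.25), 'qpos': array([-1.9510e+01,  1.3410e+01,  1.0395e+02,  6.0000e-02,  6.2690e+01,
       -9.9460e+01]), 'ee_pos': array([ 471.18, -154.44,  166.29]), 'ee_rot': array([ 1.7994e+02, -4.0000e-02,  1.6991e+02]), 'force': array([2.16, 4.27, 4.92]), 'torque': array([ 0.89, -0.39,  0.23]), 'gripper_width': np.float64(15.83)}
```

View pics/l_side.png

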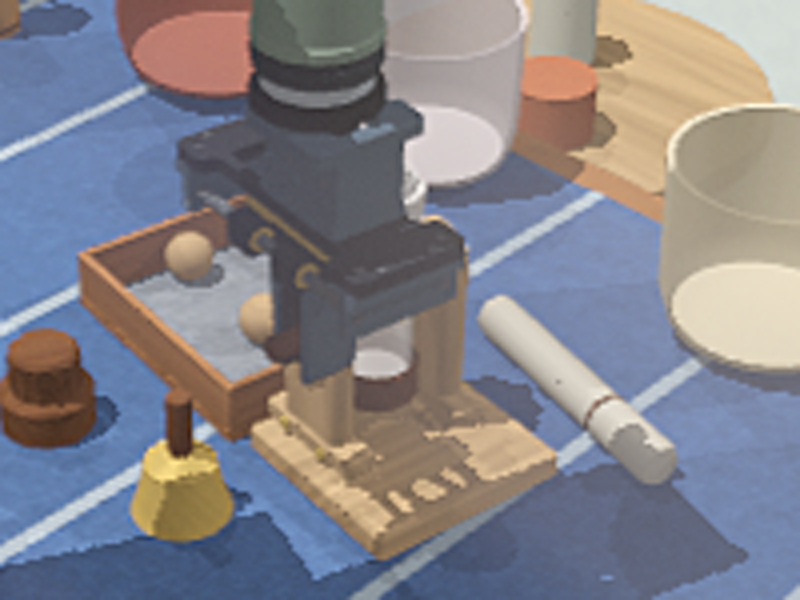

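>>> servo_tool:
  plan:
    - [[0,-1.5,1,0,0,0,0.1],[0,-3,2,0,0,0,0.1],[0,-3,2,0,0,0,0.1],[0,-3,2,0,0,0,0.1]]

```text
time_s: 21.75
ee_pos: [471.2, -154.5, 165.5]
ee_rot: [179.6, 0.0, 169.8]
force: [2.8, 14.1, 13.1]
gripper_width: 15.7
```

>>> servo_tool:
  plan:
    - [[0,1.5,0,0,0,0,0.1],[0,3,0,0,0,0,0.1],[0,3,0,0,0,0,0.3],[0,3,0,0,0,0,0.6],[0,3,0,0,0,0,0.6],[0,3,-15,0,0,0,0.8],[0,3,-40,0,0,0,1],[2,12,-66,0,0,-0.06,1],[8,34,-80,0,0,-0.18,1],[16,64,-80,0,0,-0.32,1],[25,100,-80,0,0,-0.46,1],[34,138,-80,0,0,-0.6,1],[43,174,-72,0,0,-0.74,1],[51,206,-60,0,0,-0.845,1],[56,228,-40,0,0,-0.845,1],[58.2,236.4,-15,0,0,-0.845,1],[58.2,236.4,8,0,0,-0.845,1],[58.2,236.4,20,0,0,-0.845,1],[58.2,236.4,20,0,0,-0.845,1]]

```text
time_s: 23.65
ee_pos: [453.1, 84.5, 141.8]
ee_rot: [179.9, -0.3, -141.6]
force: [-0.3, 0.6, 0.2]
gripper_width: 91.3
```

```bash
python3 look.py m
python3 - <<'E'
from workcell import *
from h import *
s=state();print(s["ee_pos"],s["ee_rot"]);f=grab_frame("wrist");cv2.imwrite("pics/m_wrist.png",f["color"][:,:,::-1])
w=cloud(f,s)
near=np.hypot(w[...,0]-455,w[...,1]-84)<45
for lo,hi in [(6,27),(34,58)]:
    p=w[near&(w[...,2]>lo)&(w[...,2]<hi)]
    print(len(p),circ(p[:,:2]) if len(p)>10 else 0)
f=grab_frame("scene");w=cloud(f,s)
near=np.hypot(w[...,0]-600,w[...,1]+84)<45
p=w[near&(w[...,2]>170)]
print("tube top",p[:,2].max(),p[p[:,2]>195].mean(0))
f=grab_frame("side");w=cloud(f,s)
near=np.hypot(w[...,0]-600,w[...,1]+84)<45
p=w[near&(w[...,2]>170)]
print("tube top",p[:,2].max(),p[p[:,2]>195].mean(0))
E
```

```text
{'time_s': np.float64(23.65), 'qpos': array([ 9.1600e+00,  1.1910e+01,  1.1001e+02, -4.0000e-02,  5.8410e+01,
       -1.1917e+02]), 'ee_pos': array([453.12,  84.51, 141.79]), 'ee_rot': array([ 179.86,   -0.31, -141.65]), 'force': array([-0.25,  0.57,  0.2 ]), 'torque': array([ 0.11,  0.06, -0.01]), 'gripper_width': np.float64(91.34)}
[454.98706504  84.71966615 143.89840127] [ 1.79995615e+02 -4.90477007e-02 -1.41672338e+02]
322 (np.float64(456.27942365711345), np.float64(85.21663090359812), np.float64(32.647052711473314))
425 (np.float64(456.56234554180406), np.float64(85.56091492888049), np.float64(24.41816817876213))
tube top 213.54769820600075 [602.85148551 -85.78035336 204.02471987]
tube top 213.4701627479491 [593.9626981  -86.65429983 203.37078229]
```

View pics/m_wrist.png

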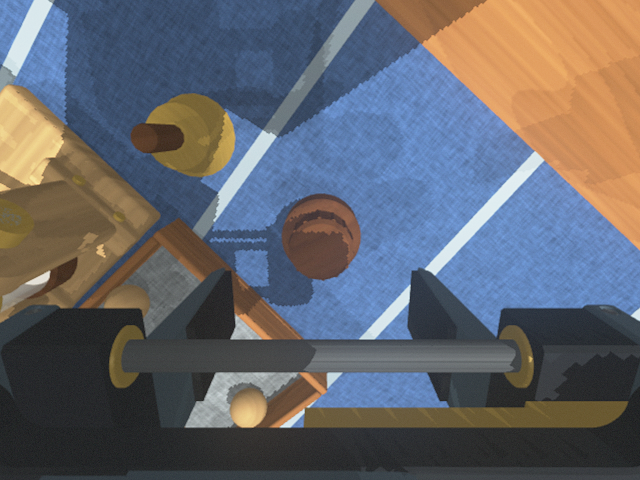

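View pics/m_side.png

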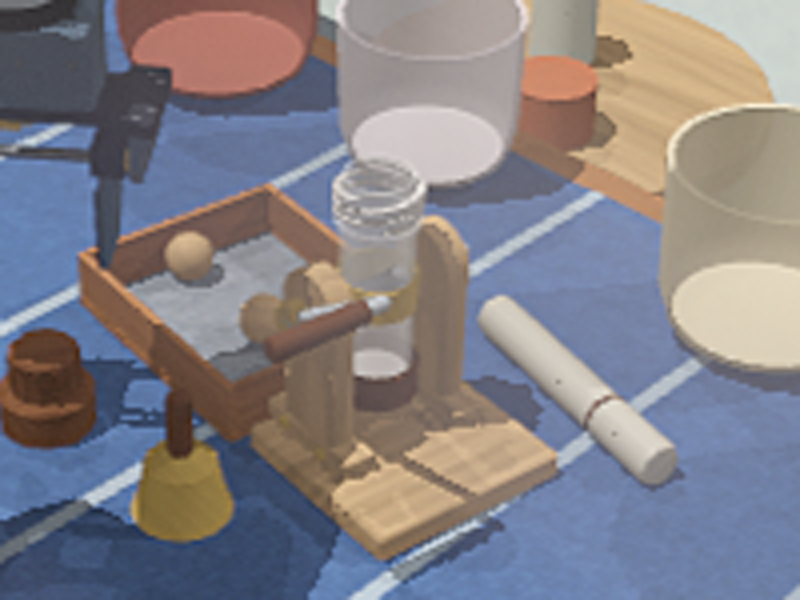

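>>> servo_tool:
  plan:
    - [[-1,-0.2,25,0,0,0,1],[-1,-0.2,55,0,0,0,1],[-1,-0.2,85,0,0,0,0.8],[-1,-0.2,102,0,0,0,0.7],[-1,-0.2,108.5,0,0,0,0.65],[-1,-0.2,108.5,0,0,0,0.4],[-1,-0.2,108.5,0,0,0,0.4],[-1,-0.2,108.5,0,0,0,0.4],[-1,-0.2,108.5,0,0,0,0.4],[-1,-0.2,108.5,0,0,0,0.4]]
  squeeze: 40

```text
time_s: 24.9
ee_pos: [457.0, 85.7, 36.6]
ee_rot: [-179.9, 0.1, -141.7]
force: [-0.7, 0.3, 6.6]
gripper_width: 47.2
```

>>> servo_tool:
  plan:
    - [[0,0,-5,0,0,0,0.4],[0,0,-20,0,0,0,0.4],[0,0,-45,0,0,0,0.4],[0,0,-75,0,0,0,0.4],[0,0,-110,0,0,0,0.4],[0,0,-145,0,0,0,0.4],[0,-8,-180,0,0,0,0.4],[-1,-24,-210,0,0,0,0.4],[-2,-46,-228,0,0,0,0.4],[-3,-72,-235,0,0,0,0.4],[-4,-100,-235,0,0,0,0.4],[-5,-128,-235,0,0,0,0.4],[-6,-156,-235,0,0,0,0.4],[-7,-182,-235,0,0,0,0.4],[-7.5,-204,-235,0,0,0,0.4],[-8,-217,-232,0,0,0,0.4],[-8,-222,-227,0,0,0,0.4],[-8,-222,-225,0,0,0,0.4],[-8,-222,-225,0,0,0,0.4]]

```text
time_s: 26.8
ee_pos: [599.0, -82.9, 259.8]
ee_rot: [179.9, -0.1, -141.6]
force: [-0.4, 1.2, -1.1]
gripper_width: 47.4
```

```bash
python3 look.py n
python3 - <<'E'
from workcell import *
from h import *
s=state();print(s["ee_pos"],s["ee_rot"],s["force"])
for n in ["scene","side","wrist"]:
    f=grab_frame(n);w=cloud(f,s)
    near=np.hypot(w[...,0]-600,w[...,1]+84)<45
    for nm,lo,hi in [("tube",185,209),("skirt",231,253)]:
        p=w[near&(w[...,2]>lo)&(w[...,2]<hi)]
        if len(p)>20: print(n,nm,len(p),np.round(circ(p[:,:2]),1),p.mean(0).round(1))
E
```

```text
{'time_s': np.float64(26.8), 'qpos': array([-8.9800e+00,  1.9760e+01,  8.0880e+01,  2.0000e-02,  7.9470e+01,
       -1.3735e+02]), 'ee_pos': array([599.01, -82.88, 259.85]), 'ee_rot': array([ 1.7990e+02, -6.0000e-02, -1.4163e+02]), 'force': array([-0.44,  1.19, -1.07]), 'torque': array([ 0.18,  0.01, -0.03]), 'gripper_width': np.float64(47.39)}
[599.36471282 -82.87227678 260.64635067] [ 1.79977848e+02  5.89762149e-05 -1.41610908e+02] [-0.4115731   0.57710532 -1.37866872]
scene tube 256 [601.9 -84.9  24.5] [612.1 -90.8 197.5]
scene skirt 242 [600.5 -83.9  30.3] [620.3 -94.5 242.6]
side tube 245 [595.4 -85.4  24.5] [586.9 -93.4 197.2]
side skirt 227 [595.1 -83.7  30.7] [579.7 -99.9 242.6]
wrist tube 378 [600.1 -83.9  29.1] [ 580.5 -101.6  194.3]
wrist skirt 1495 [597.5 -84.3  30.8] [ 577.4 -100.3  246. ]
```

View pics/n_side.png

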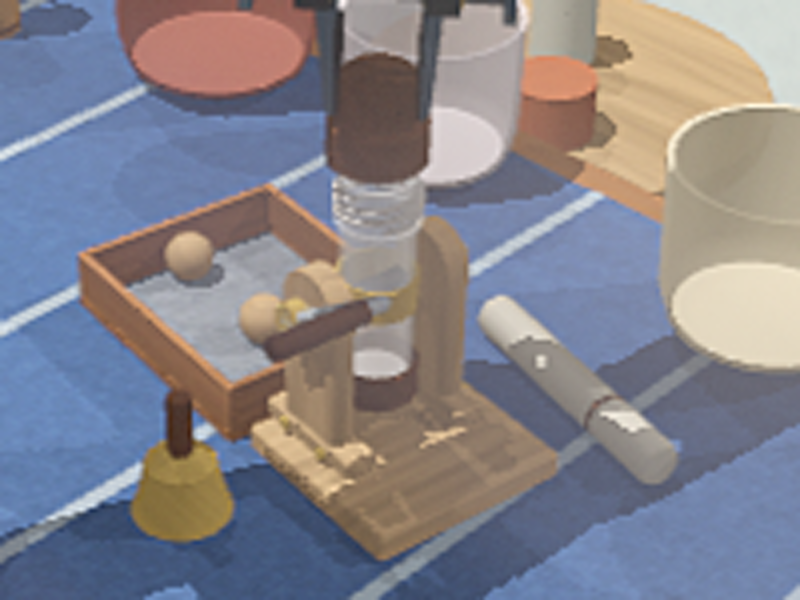

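View pics/n_scene.png

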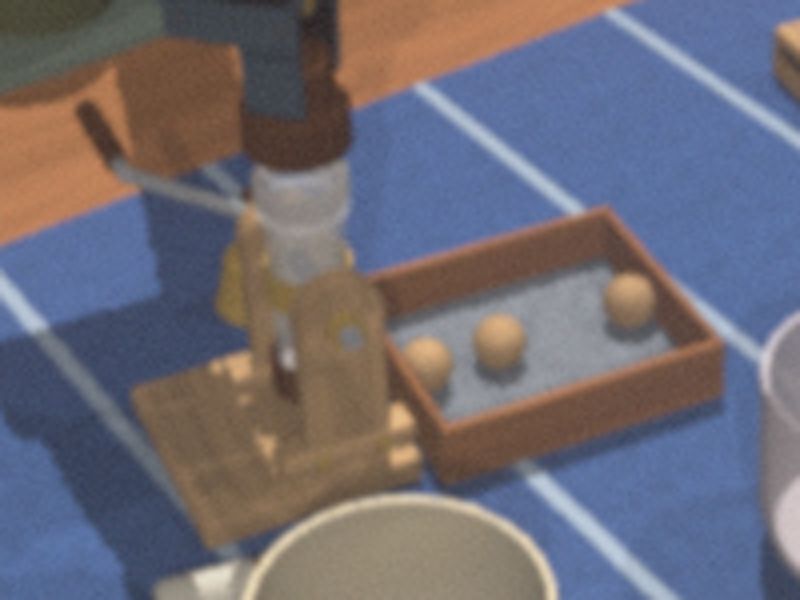

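>>> servo_tool:
  plan:
    - [[-0.8,-1.4,0,0,0,0,0.4],[-0.8,-1.4,6,0,0,0,0.4],[-0.8,-1.4,11,0,0,0,0.4],[-0.8,-1.4,14,0,0,0,0.4],[-0.8,-1.4,16,0,0,0,0.4],[-0.8,-1.4,18,0,0,0,0.4],[-0.8,-1.4,19,0,0,0,0.4],[-0.8,-1.4,20,0,0,0,0.4],[-0.8,-1.4,20,0,0,0,0.4]]

```text
time_s: 27.95
ee_pos: [601.4, -84.3, 240.4]
ee_rot: [180.0, -0.0, -141.7]
force: [-0.8, 0.3, -2.0]
gripper_width: 47.2
```

>>> servo_tool:
  plan:
    - [[0,0,0.8,0,0,0,0.4],[0,0,1.6,0,0,0,0.4],[0,0,2.4,0,0,0,0.4],[0,0,3.2,0,0,0,0.4],[0,0,4,0,0,0,0.4],[0,0,4,0,0,0,0.4]]

```text
time_s: 28.55
ee_pos: [601.4, -84.3, 236.3]
ee_rot: [180.0, -0.0, -141.7]
force: [-0.8, 0.5, -1.3]
gripper_width: 47.3
```

>>> servo_tool:
  plan:
    - [[0,0,0.7,0,0,0,0.4],[0,0,1.4,0,0,0,0.4],[0,0,2.1,0,0,0,0.4],[0,0,2.1,0,0,0,0.4]]

```text
time_s: 28.95
ee_pos: [601.5, -84.2, 235.8]
ee_rot: [-179.9, 0.1, -141.7]
force: [-1.9, 1.2, 5.7]
gripper_width: 47.3
```

>>> servo_tool:
  plan:
    - [[0,0,0.4,0,0,0.14,0.4],[0,0,0.9,0,0,0.28,0.4],[0,0,1.4,0,0,0.42,0.4],[0,0,1.9,0,0,0.56,0.4],[0,0,2.5,0,0,0.7,0.4],[0,0,3,0,0,0.84,0.4],[0,0,3.5,0,0,0.98,0.4],[0,0,4.1,0,0,1.12,0.4]]

```text
time_s: 29.75
ee_pos: [601.6, -85.2, 231.5]
ee_rot: [-179.9, 0.1, 153.9]
force: [-1.9, -1.3, 5.0]
gripper_width: 47.6
```

>>> servo_tool:
  plan:
    - [[0,0,0.5,0,0,0.14,0.4],[0,0,1.1,0,0,0.28,0.4],[0,0,1.6,0,0,0.42,0.4],[0,0,2.1,0,0,0.56,0.4],[0,0,2.7,0,0,0.7,0.4],[0,0,3.2,0,0,0.84,0.4],[0,0,3.7,0,0,0.98,0.4],[0,0,4.3,0,0,1.12,0.4],[0,0,4.8,0,0,1.26,0.4],[0,0,5.3,0,0,1.4,0.4],[0,0,5.9,0,0,1.54,0.4],[0,0,6.4,0,0,1.68,0.4],[0,0,7,0,0,1.82,0.4],[0,0,7.5,0,0,1.96,0.4],[0,0,8,0,0,2.1,0.4],[0,0,8.6,0,0,2.24,0.4]]

```text
time_s: 31.35
ee_pos: [599.8, -85.1, 222.9]
ee_rot: [180.0, 0.2, 25.5]
force: [-6.2, -1.1, 8.8]
gripper_width: 47.2
```

```bash
python3 look.py p
```

```text
{'time_s': np.float64(31.35), 'qpos': array([-9.09, 20.89, 84.46, -0.13, 74.78, 55.41]), 'ee_pos': array([599.81, -85.05, 222.89]), 'ee_rot': array([1.7997e+02, 1.7000e-01, 2.5540e+01]), 'force': array([-6.18, -1.12,  8.75]), 'torque': array([-0.23,  1.29,  0.21]), 'gripper_width': np.float64(47.22)}
```

View pics/p_side.png

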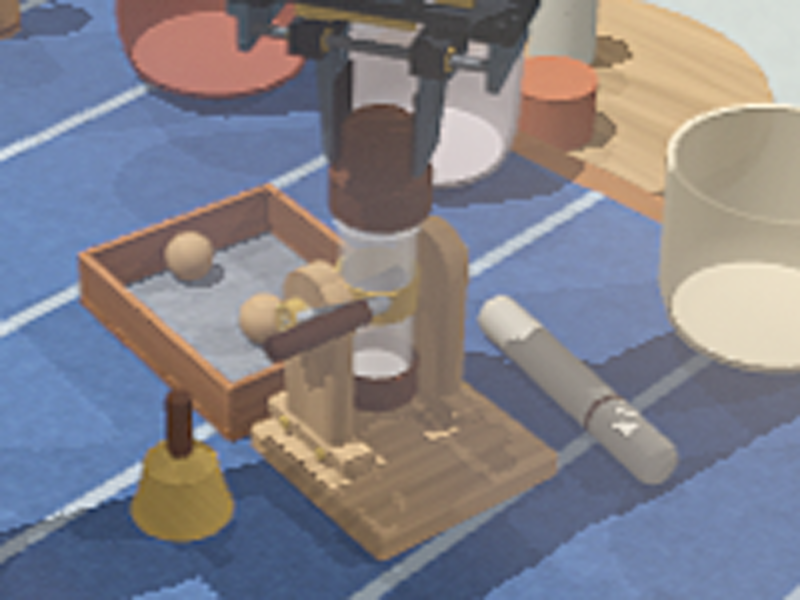

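>>> servo_tool:
  plan:
    - [[-0.4,-0.2,0.5,0,0,0.12,0.4],[-0.8,-0.4,1,0,0,0.24,0.4],[-0.8,-0.4,1.4,0,0,0.36,0.4],[-0.8,-0.4,1.8,0,0,0.48,0.4],[-0.8,-0.4,2.3,0,0,0.6,0.4],[-0.8,-0.4,2.7,0,0,0.72,0.4]]

```text
time_s: 32.05
ee_pos: [599.6, -84.5, 220.4]
ee_rot: [179.9, 0.0, -15.7]
force: [-4.8, 0.6, 7.8]
gripper_width: 47.6
```

>>> servo_tool:
  plan:
    - [[0,0,0.4,0,0,0.1,0.4],[0,0,0.8,0,0,0.2,0.4],[0,0,1.1,0,0,0.3,0.4],[0,0,1.3,0,0,0.4,0.4],[0,0,1.3,0,0,0.4,0.4]]

```text
time_s: 32.55
ee_pos: [599.8, -84.5, 220.3]
ee_rot: [180.0, -0.1, -38.5]
force: [-4.7, -0.5, 11.5]
gripper_width: 47.8
```

```bash
python3 look.py q
```

```text
{'time_s': np.float64(32.55), 'qpos': array([-9.0800e+00,  2.0870e+01,  8.4870e+01, -5.0000e-02,  7.4230e+01,
        1.1939e+02]), 'ee_pos': array([599.75, -84.52, 220.27]), 'ee_rot': array([ 1.7998e+02, -6.0000e-02, -3.8460e+01]), 'force': array([-4.71, -0.49, 11.46]), 'torque': array([ 0.12,  1.25, -0.2 ]), 'gripper_width': np.float64(47.8)}
```

View pics/q_side.png

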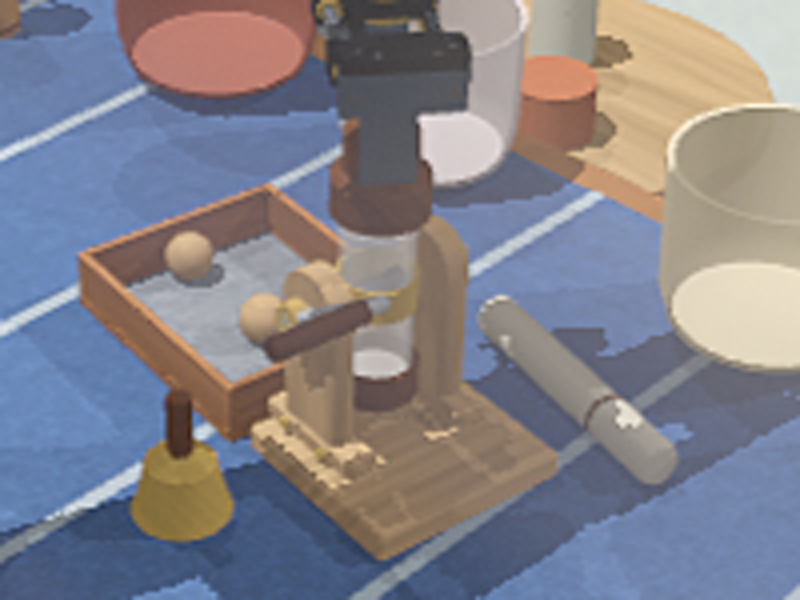

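>>> servo_tool:
  plan:
    - [[0,0,0.2,0,0,0.08,0.4],[0,0,0.2,0,0,0.16,0.4],[0,0,0.2,0,0,0.24,0.4],[0,0,0.2,0,0,0.24,0.4]]
  squeeze: 50

```text
time_s: 33.05
ee_pos: [599.7, -84.3, 220.1]
ee_rot: [180.0, -0.0, -52.1]
force: [-5.3, 0.2, 11.1]
gripper_width: 47.4
```

```bash
python3 look.py r;python3 - <<'E'
from h import *
from workcell import *
s=state()
for n in ["scene","side","wrist"]:
    f=grab_frame(n);w=cloud(f,s)
    near=np.hypot(w[...,0]-600,w[...,1]+85)<40
    p=w[near&(w[...,2]>205)&(w[...,2]<222)]
    print(n,len(p))
    # skirt lower edge & skirt top
    if n!="wrist":
        for z in range(176,222,2):
            q=w[near&(abs(w[...,2]-z)<1)]
            if len(q): print(z,len(q),np.round(np.hypot(q[:,0]-(602 if n=="scene" else 595),q[:,1]+85).mean(),1),end='; ')
        print()
E
```

```text
{'time_s': np.float64(33.05), 'qpos': array([-9.0700e+00,  2.0870e+01,  8.4890e+01, -3.0000e-02,  7.4210e+01,
        1.3309e+02]), 'ee_pos': array([599.73, -84.31, 220.11]), 'ee_rot': array([ 1.800e+02, -5.000e-02, -5.215e+01]), 'force': array([-5.27,  0.18, 11.14]), 'torque': array([ 0.14,  1.34, -0.11]), 'gripper_width': np.float64(47.44)}
scene 224
176 5 25.4; 178 11 25.2; 180 9 27.1; 182 2 29.1; 184 9 29.4; 186 16 30.3; 188 19 30.8; 190 18 30.4; 192 18 31.0; 194 22 30.6; 196 15 30.6; 198 20 30.9; 200 15 31.4; 202 18 31.1; 204 19 31.6; 206 22 30.6; 208 24 31.1; 210 16 31.0; 212 48 28.4; 214 43 27.2; 216 41 26.6; 218 10 23.6; 220 10 22.9; 
side 183
176 11 24.9; 178 9 25.9; 180 13 27.3; 182 9 26.5; 184 8 29.1; 186 11 29.0; 188 15 30.7; 190 18 31.3; 192 24 30.4; 194 17 29.4; 196 16 30.4; 198 13 29.6; 200 21 31.0; 202 17 28.8; 204 18 30.3; 206 15 30.5; 208 18 29.9; 210 33 29.8; 212 35 28.3; 214 42 27.1; 216 24 25.7; 218 5 23.3; 220 6 26.7; 
wrist 2911
```

Run:
```python
from h import *
from workcell import *
s=state()
def prof(f,n):
    w=cloud(f,s); c=(602,-85) if n=="scene" else (595,-86)
    r=np.hypot(w[...,0]-c[0],w[...,1]-c[1])
    t=(r>25.5)&(r<30)&(w[...,2]>203)&(w[...,2]<222)
    z=w[t][:,2]
    sk=(r<36)&(w[...,2]>170)&(w[...,2]<212)
    # rows of skirt lower edge by colour on the axis column
    return len(z),np.median(z).round(2),np.percentile(z,[75,90]).round(2)
for n in ["scene","side"]:
    f0=dict(np.load(f"a_{n}.npz"));f1=grab_frame(n)
    print(n,prof(f0,n),prof(f1,n))
    p=proj(f0,[600,-85,184])[0];u,v=int(round(p[0])),int(round(p[1]));print(u,v)
    for f in (f0,f1):
        print([int(x) for x in f["color"][v-6:v+16,u-4:u+5].astype(float).mean((1,2))])
    a=np.hstack([cv2.resize(f["color"][v-50:v+30,u-45:u+45,::-1],None,fx=4,fy=4) for f in (f0,f1)])
    cv2.imwrite(f"pics/cmp_{n}.png",a)
```

```text
scene (93, np.float64(213.45), array([215.38, 217.1 ])) (75, np.float64(213.13), array([215.21, 217.1 ]))
265 240
[62, 60, 63, 60, 62, 62, 63, 63, 62, 61, 63, 65, 87, 116, 130, 127, 123, 120, 121, 121, 120, 121]
[60, 61, 60, 60, 60, 61, 62, 62, 65, 61, 63, 64, 73, 101, 127, 137, 136, 135, 133, 129, 128, 127]
side (88, np.float64(211.54), array([214.65, 216.43])) (88, np.float64(211.33), array([213.62, 216.08]))
345 242
[86, 89, 90, 90, 87, 86, 86, 85, 86, 85, 84, 80, 90, 153, 150, 136, 134, 135, 135, 135, 134, 133]
[87, 88, 88, 88, 88, 87, 87, 86, 87, 87, 86, 82, 90, 148, 163, 156, 151, 150, 150, 151, 148, 144]
```

View pics/cmp_side.png

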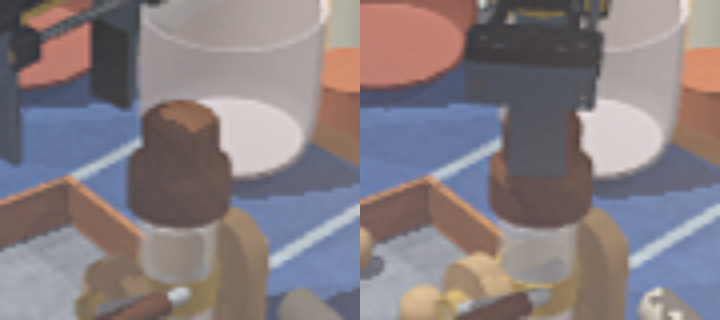

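View pics/cmp_scene.png

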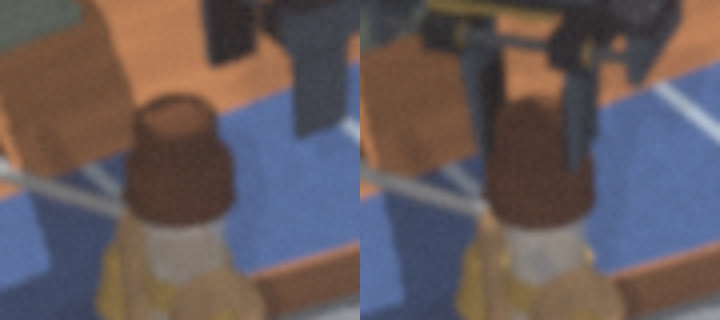

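>>> servo_tool:
  plan:
    - [[0,0,-1,0,0,0,0.4],[0,0,-1.5,0,0,0,0.6],[0,0,-1.5,0,0,0,0.65],[0,0,-1.5,0,0,0,0.65],[0,0,-1.5,0,0,-0.14,0.65],[0,0,-1.5,0,0,-0.28,0.65],[0,0,-1.5,0,0,-0.42,0.65],[0,0,-1.5,0,0,-0.56,0.65],[0,0,-1.5,0,0,-0.7,0.65],[0,0,-1.5,0,0,-0.7,0.65],[0,0,-1.5,0,0,-0.7,0.4],[0,0,-1.5,0,0,-0.7,0.4],[0,0,-1.5,0,0,-0.7,0.4]]
  squeeze: 60

```text
time_s: 34.7
ee_pos: [600.5, -84.7, 218.8]
ee_rot: [179.9, -0.0, -12.1]
force: [1.0, -1.1, -1.2]
gripper_width: 47.0
```

>>> servo_tool:
  plan:
    - [[0,0,0,0,0,0.08,0.4],[0,0,0.3,0,0,0.16,0.4],[0,0,0.6,0,0,0.24,0.4],[0,0,0.6,0,0,0.32,0.4],[0,0,0.6,0,0,0.4,0.4]]

```text
time_s: 35.2
ee_pos: [600.4, -85.2, 218.5]
ee_rot: [179.8, -0.1, -34.8]
force: [-3.2, -0.9, 2.2]
gripper_width: 46.9
```

```bash
python3 look.py s
```

```text
{'time_s': np.float64(35.2), 'qpos': array([ -9.06,  21.01,  84.91,  -0.2 ,  74.07, 115.76]), 'ee_pos': array([600.38, -85.21, 218.47]), 'ee_rot': array([ 1.7983e+02, -9.0000e-02, -3.4760e+01]), 'force': array([-3.19, -0.94,  2.21]), 'torque': array([-0.35,  0.66,  2.  ]), 'gripper_width': np.float64(46.94)}
```

>>> servo_tool:
  plan:
    - [[0,0,0.2,0,0,0.08,0.4],[0,0,0.2,0,0,0.16,0.4],[0,0,0.2,0,0,0.24,0.4],[0,0,0.2,0,0,0.24,0.4]]

```text
time_s: 35.7
ee_pos: [600.1, -85.1, 218.7]
ee_rot: [179.9, -0.1, -48.5]
force: [-3.1, -4.0, 4.2]
gripper_width: 46.7
```

```bash
python3 look.py t
```

```text
{'time_s': np.float64(35.7), 'qpos': array([ -9.09,  20.98,  84.92,  -0.13,  74.11, 129.46]), 'ee_pos': array([600.05, -85.11, 218.7 ]), 'ee_rot': array([ 1.7989e+02, -7.0000e-02, -4.8510e+01]), 'force': array([-3.07, -3.98,  4.16]), 'torque': array([-0.8 ,  0.74,  1.21]), 'gripper_width': np.float64(46.74)}
```

>>> servo_tool:
  plan:
    - [[0,0,0,0,0,-0.02,0.5],[0,0,0,0,0,-0.02,0.7],[0,0,0,0,0,-0.02,0.9],[0,0,0,0,0,-0.02,1],[0,0,0,0,0,-0.02,1],[0,0,-15,0,0,-0.02,1],[0,0,-45,0,0,-0.02,1],[0,0,-80,0,0,-0.02,1],[0,0,-110,0,0,-0.02,1],[-40,0,-130,0,0,-0.02,1],[-85,0,-130,0,0,-0.02,1],[-120,0,-130,0,0,-0.02,1],[-140,0,-130,0,0,-0.02,1],[-140,0,-130,0,0,-0.02,1]]

```text
time_s: 37.2
ee_pos: [506.9, 22.4, 348.8]
ee_rot: [-179.9, -0.0, -47.4]
force: [0.1, 0.1, 0.2]
gripper_width: 91.2
```

```bash
python3 look.py u
python3 - <<'E'
from h import *
from workcell import *
s=state()
for n in ["scene","side"]:
    f0=dict(np.load(f"a_{n}.npz"));f1=grab_frame(n)
    for f in (f0,f1):
        w=cloud(f,s);near=np.hypot(w[...,0]-600,w[...,1]+85)<45
        top=w[near&(w[...,2]>241)&(w[...,2]<252)]
        lv=w[(w[...,2]>175)&(w[...,2]<203)&(w[...,0]>425)&(w[...,0]<518)&(w[...,1]>-190)&(w[...,1]<-120)]
        print(n,len(top),np.median(top[:,2]).round(2),top.mean(0).round(2),"lever",len(lv),lv.mean(0).round(1))
    a=np.hstack([cv2.resize(f["color"][(190 if n=="scene" else 190):340,(200 if n=="scene" else 270):(300 if n=="scene" else 370),::-1],None,fx=4,fy=4,interpolation=cv2.INTER_CUBIC) for f in (f0,f1)])
    cv2.imwrite(f"pics/fin_{n}.png",a)
    cv2.imwrite(f"pics/full_{n}.png",f1["color"][:,:,::-1])
E
```

```text
{'time_s': np.float64(37.2), 'qpos': array([1.2100e+00, 8.8600e+00, 8.3260e+01, 3.0000e-02, 8.7820e+01,
       1.3858e+02]), 'ee_pos': array([506.94,  22.37, 348.78]), 'ee_rot': array([-1.7993e+02, -2.0000e-02, -4.7370e+01]), 'force': array([0.1 , 0.08, 0.21]), 'torque': array([0.07, 0.06, 0.05]), 'gripper_width': np.float64(91.15)}
scene 207 246.26 [603.06 -85.87 245.9 ] lever 121 [ 481.4 -156.7  195.2]
scene 201 245.33 [603.74 -85.55 245.21] lever 120 [ 481.1 -156.4  195.6]
side 172 245.52 [594.   -86.9  245.24] lever 206 [ 471.2 -157.5  192.9]
side 170 245.07 [593.89 -86.87 244.88] lever 201 [ 471.3 -156.9  193.2]
```

View pics/fin_side.png

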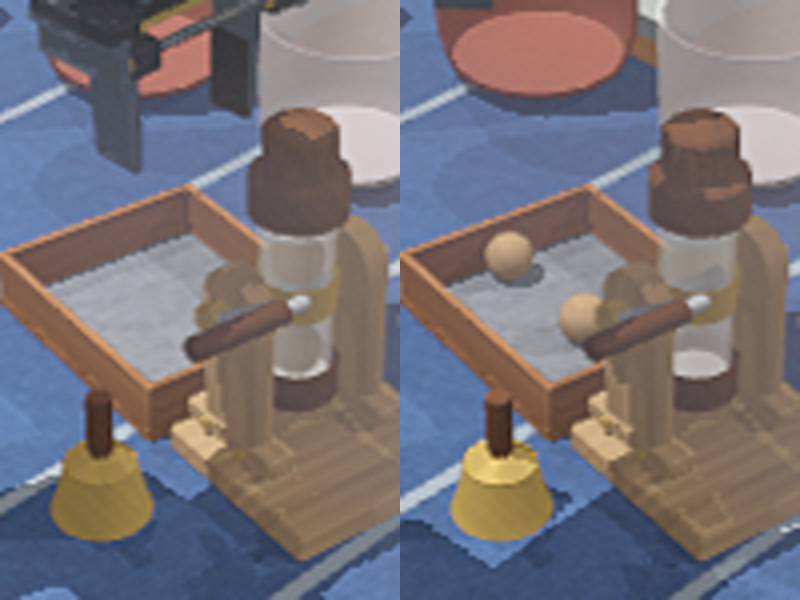

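View pics/full_scene.png

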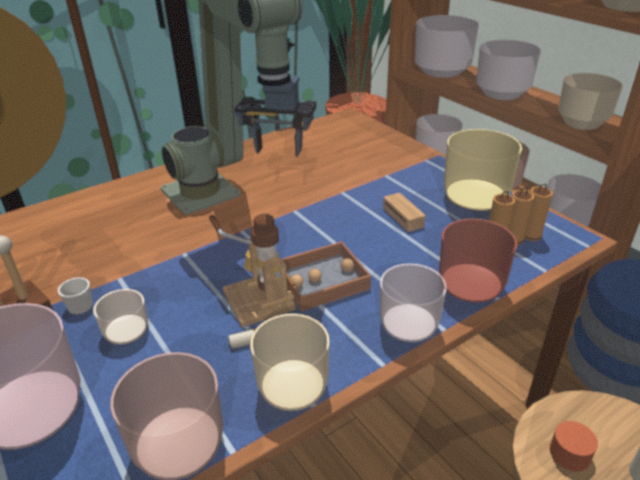

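View pics/full_side.png

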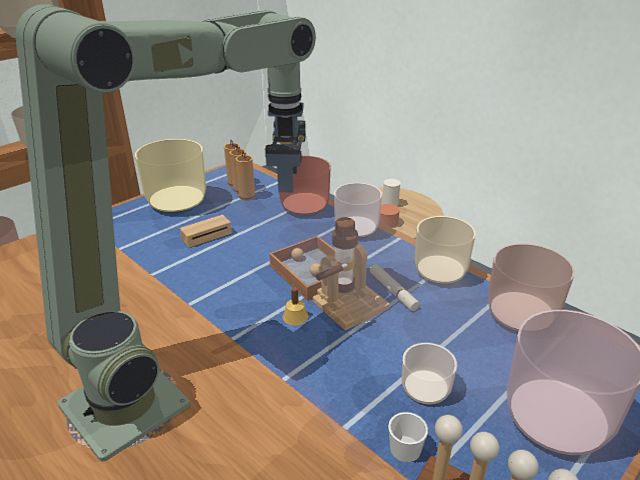

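```bash
python3 -c "
from workcell import *
print(job_done()); print(state()['time_s'])"
```

```text
the job is handed in; nothing more can be done
None
the job is handed in; nothing more can be done
```

The job is done and handed in at about 37 s of the 72 s allowed. All three balls are in the tray, the tube is upright and the cap is screwed fully down.

- **Sequence:** I unscrewed the cap and stood it upright on the mat, then swung the tube to its far stop. I swung it back until the lever pressed firmly on the upright stop, at about 14 N, then put the cap back and screwed it down.
- **Balls:** The scene view showed three balls at rest in the tray and the tube empty.
- **Cap:** In the last pictures its top is 0.4 to 0.9 mm lower than at the start. On the final regrip, turning further met 1 to 2 N m of resistance and it sank no further.
- **Tube:** The lever is within about 0.6 mm of where it started.
- **Other things:** I saw no movement of the other objects in the pictures, and the gripper is clear of everything.

**One check disagreed:** At the end of the first tightening the turning moment read almost zero, and the tool kept turning without the cap sinking. I think the grip was slipping, which is why I regripped at 60 N and tightened again. The two fixed cameras also disagreed by about 6 mm in x on the cap's position, so I relied on the wrist camera for that.

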